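# Stock the stamping-desk caddy

## Task

Stock the caddy on the desk (the long, low black tray with three grey inserts): lay the thick banded card pack flat in the insert with the thumb cut-outs and the thin, already started pack squarely on top of it so that it is used up first, stand the hand stamp rubber down in the rectangular recess, and stand the ink bottle in the round well. Keep the ink bottle upright all the time. The glue stick and the staple carton do not belong in the caddy: leave them where they stand.

Things in the scene. Friction and masses are not known exactly. Their poses are not given: they have to be found in the camera images.
- caddy: Long, low black plastic tray, 336 x 90 mm, rim 8 mm above the desk, fixed. Origin: centre of its underside, on the desk. Its x axis runs along its length, its y axis across it, z up. The three grey inserts stand in it in one row along its x axis, centres at -110, 0 and +110 mm, 4 mm above the desk, in an order that changes from start to start.
- card_bin: Grey insert for card packs: open shallow bin, 108 x 82 mm outside, fixed in the caddy. Pocket 104 mm long (along its x axis) and 78 mm wide (along y), its floor 2.5 mm above its underside, walls 2 mm thick and 16 mm high; each long side has a thumb cut-out 54 mm wide at its middle, down to 5 mm. Origin: centre of its underside; x along the caddy's length, z up. A card pack lies in it with its 91 mm side along the bin's x axis.
- stamp_bin: Grey insert for the hand stamp: solid block 108 x 82 mm, 16 mm high, fixed in the caddy, with one rectangular recess in its middle, 60 mm along its x axis by 40 mm along its y axis, its floor 2.5 mm above the underside. Origin: centre of its underside; x along the caddy's length, z up. The stamp's 48 mm side goes along the block's x axis.
- bottle_bin: Grey insert for the ink bottle: solid block 108 x 82 mm, 22 mm high, fixed in the caddy, with one round well in its middle, 46 mm in diameter, its floor 2.5 mm above the underside. Origin: centre of its underside; x along the caddy's length, z up.
- thick_pack: The full pack of printed cards, banded, the thicker of the two packs: 57 x 91 x 25 mm, about 0.11 kg, lying flat. Origin: centre of its underside; x across (57 mm, grasp here), y along (91 mm), z up.
- thin_pack: The started pack of printed cards, banded, the thinner of the two packs: 57 x 91 x 15 mm, about 0.06 kg, lying flat. Origin: centre of its underside; x across (57 mm, grasp here), y along (91 mm), z up.
- wood_stamp: Wooden hand stamp standing on its rubber: base block 27 mm (x) by 48 mm (y), 12 mm high, above it a neck and a round knob 26 mm in diameter from 32 to 66 mm height (grasp the knob, from any side). About 0.05 kg. Origin: centre of its underside; z up.
- ink_flask: Ink bottle, standing: round body 33 mm in diameter up to 60 mm height (its shoulders slope in near the top; grasp the body at about 35 to 45 mm height), then a narrower pointed nozzle cap 17 mm wide, 82 mm high in all. About 0.04 kg. Origin: centre of its underside; z up.
- glue: Glue stick, standing: a plain straight cylinder 28 mm in diameter and 91 mm high, flat-topped (no shoulders, no nozzle). Does not belong in the caddy; leave it. Origin: centre of its underside; z up.
- staple_carton: Small closed printed carton of staples, 40 x 78 x 30 mm, lying on the desk, no paper band. Does not belong in the caddy; leave it. Origin: centre of its underside; x across, y along, z up.
Mind the look-alikes: they are no part of the job. Leave any blue or green look-alike of the ink_flask alone.

How it is judged:
At the end, for the whole second after the job is handed in: Thick pack flat on the card bin's floor, thin one squarely on it (within 15 mm, 0.2 rad); stamp and ink bottle upright on the floors of their recess and well (within 14 and 12 mm of centre); glue stick and carton within 20 mm of where they were; all at rest (horizontal distance between thick_pack and card_bin below 0.018 m and z of thick_pack in the frame of card_bin below 0.006 m and angle between each of thick_pack, thin_pack, wood_stamp, ink_flask, glue's own z axis and vertical below 0.1 rad and horizontal distance between thin_pack and thick_pack below 0.015 m and z of thin_pack in the frame of thick_pack between 0.02 and 0.03 m and angle between the y axis of thin_pack and the y axis of thick_pack, either way round below 0.2 rad and horizontal distance between wood_stamp and stamp_bin below 0.014 m and z of wood_stamp in the frame of stamp_bin below 0.006 m and horizontal distance between ink_flask and bottle_bin below 0.012 m and z of ink_flask in the frame of bottle_bin below 0.006 m and distance of each of glue, staple_carton from where it was at the start of the episode below 0.02 m and linear speed of each of thick_pack, thin_pack, wood_stamp, ink_flask below 0.02 m/s); the robot touches nothing.
It fails at once if the ink bottle is tipped (more than 0.5 rad) (angle between ink_flask's own z axis and vertical above 0.5 rad).
It fails at once if the glue stick is moved (more than 20 mm) (distance of glue from where it was at the start of the episode above 0.02 m).
It fails at once if the staple carton is moved (more than 20 mm) (distance of staple_carton from where it was at the start of the episode above 0.02 m).
It also fails if it takes over 109 s, if anything falls off the work surface, if the arm or the gripper's body presses on something with over 40 N, if the wrist force passes 120 N, or if a joint passes its speed limit or range.

## Robot

A 6-joint arm with a two-finger parallel gripper is mounted at the origin on the work surface; the furniture and walls round the work are solid. World frame = base frame: x ahead of the robot, y to its left, z up, the work surface at z = 0. Lengths are in m, angles in rad, forces in N, time in s.
With the tool pointing down it reaches from about 0.35 to 0.775 m from the base axis. Payload 7.3 kg.
Tool frame: the origin (TCP) lies at the very end of the fingers, on their centre line; the grasp point (between the pads) lies 19 mm behind it; z points along the fingers, y is the direction in which the jaws open and shut (so a half turn about z gives the same grasp; the last joint's range is limited). The gripper opens to 92 mm and grips with 3 to 60 N. Pads are 19 mm wide; open, the fingers measure 130 mm over their backs; the gripper's body (75 mm by 190 mm) begins 47 mm behind the grasp point.
Start: joints at [0.994, 0.342, 1.524, -0, 1.275, -0.146], TCP at [0.219, 0.477, 0.227] pointing down, gripper open.
Joint ranges: [-2.53, 2.53], [-0.77, 2.02], [0.04, 2.7], [-1, 4.14], [0.28, 2.66], [-3.11, 3.11]. Speed limits (rad/s): [2.57, 2.57, 3.14, 3.14, 3.14, 3.14].

## Interface

Orientations are given as [roll, pitch, yaw] about the fixed x, y, z axes, in that order (R = Rz(yaw) Ry(pitch) Rx(roll)).
In Python, from cell import monitor, eyes, order gives the robot as it stands. The module is installed in compiled form; this text tells all that it offers.
- The arm moves only by the tool carry_out, never from a script. Its argument "targets" is a list of rows, each a list of 2 entries, a list of its own where there are three numbers: the shift along the tool's x, y, z in m, then the turn about the tool's z in rad. In form: [[[dx, dy, dz], twist], ...]. A call has 1 to 10 rows; each row shifts and turns the pose as measured when the row begins, along the tool's axes as they then stand; what a row does not reach is not made up. A row lasts 1/8 s, in which the tool goes at most 62.5 mm and 10.7 degrees, less where a joint would pass 70% of its speed; a pose out of reach is approached as far as the arm can. A call is refused whole if a number of a shift passes 0.0625 or a number of a turn 0.188, either way. A call with a gripper value outside its range is refused whole. "fingers" is the closure, from 0 (fully open) to 1 (shut), set as the call begins (left out, the last holds). The fingers move at their own pace and stop on an object; "grip_force" is the grip in N (left out, the last holds). Time passes only in rows, so rows that do not move let the fingers close. It gives the time, the measured TCP pose, the force and the opening at its end, in the units of the state.
- monitor.observe(): the state, without advancing time (a new reading comes with each control period).
- eyes.read_camera(name): name is "scene" or "top"; returns the picture (480x640x3 uint8, red, green, blue); there is no depth.
- eyes.camera_info(name): a dict with "K" (3x3 intrinsics, pixels), "dist" ([k1, k2, p1, p2, k3] as OpenCV has them; the pictures are not rectified), "rvec" (rotation vector, rad) and "tvec" (3), from world to camera coordinates, as OpenCV has them. Camera axes: x right, y down, z forward; pixel columns grow to the right and rows downward; lengths in m; the calibration is good to about 2 mm. A picture is of the moment at which its call begins. camera_info takes no time and is no camera call.
- order.hand_in(): hands the job in, once; it reports no verdict.
The state is a dict: "time": time; "qpos": joint angles; "qvel": joint speeds; "joint_efforts": joint torques, N m; "tool_pos": TCP position; "tool_rot": TCP orientation; "contact_force": force on the tool from outside, world axes, zero at the start; "torque": the same for the moment, N m; "opening": finger opening in m.
Only numpy, scipy, OpenCV 4.12 (cv2) and the standard library are available. Lean on these libraries where they do the work, as an engineer would, in place of code of your own. Each camera call takes 0.05 s, during which the arm holds its last target.

## Working session

There is one attempt and no reset: what is moved stays moved. The work goes in short steps, Python scripts to look and compute and a tool call to move; the robot and the scene stay as the last step left them, time stands still between calls to the robot, and variables do not carry over. Pictures are saved under pics/ and viewed, and the job is handed in when it is done.

Besides the shell and the picture viewer there is one more tool, called after "Call:" as a command line: name --argument value ..., lists and objects as JSON in quotes. carry_out: Moves the arm, as the interface text tells. Its arguments: {"type":"object","properties":{"targets":{"type":"array","items":{"type":"array"}},"fingers":{"type":"number"},"grip_force":{"type":"number"}},"required":["targets"]}

```bash
mkdir -p pics
python3 - <<'E'
from cell import monitor, eyes, order
import cv2
print(monitor.observe())
for n in("scene","top"):
    print(n,eyes.camera_info(n))
    cv2.imwrite(f"pics/{n}0.png",eyes.read_camera(n)[:,:,::-1])
E
```

```text
{'time': 0.0, 'qpos': array([ 9.93989437e-01,  3.42722601e-01,  1.52501439e+00,  1.16430358e-05,
        1.27538670e+00, -1.45973713e-01]), 'qvel': array([-0.00144587, -0.00060131, -0.00059979,  0.00139579,  0.00066485,
        0.00228588]), 'joint_efforts': array([-1.02207236e-03, -4.31235266e+01, -2.44216704e+01,  7.16417818e-02,
        5.61717991e-02, -1.15198509e-04]), 'tool_pos': array([0.21899705, 0.47670043, 0.22604594]), 'tool_rot': array([-3.14007952e+00, -2.33713653e-04,  2.71075590e+00]), 'contact_force': array([-1.14805702,  0.74910516, -0.54750969]), 'torque': array([-0.01015801, -0.02242735, -0.01756323]), 'opening': 0.09180176991928847}
scene {'K': array([[566.96489235,   0.        , 318.55946799],
       [  0.        , 566.96489235, 243.8776464 ],
       [  0.        ,   0.        ,   1.        ]]), 'dist': array([-0.13552676,  0.        ,  0.        ,  0.        ,  0.        ]), 'rvec': array([ 2.13608099, -0.94442411,  0.41879405]), 'tvec': array([-0.25033232,  0.28472252,  0.95624813])}
top {'K': array([[551.48107555,   0.        , 324.4028001 ],
       [  0.        , 551.48107555, 236.68052748],
       [  0.        ,   0.        ,   1.        ]]), 'dist': array([0.02097229, 0.        , 0.        , 0.        , 0.        ]), 'rvec': array([ 2.16760979, -2.12441496,  0.17250243]), 'tvec': array([0.04206885, 0.43833719, 1.36302288])}
```

View pics/top0.png

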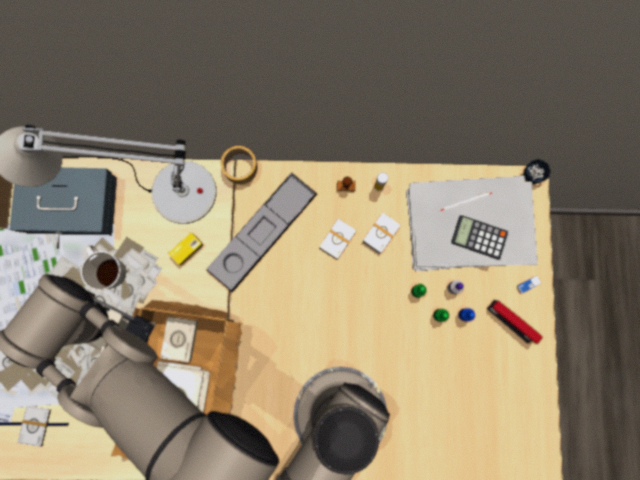

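View pics/scene0.png

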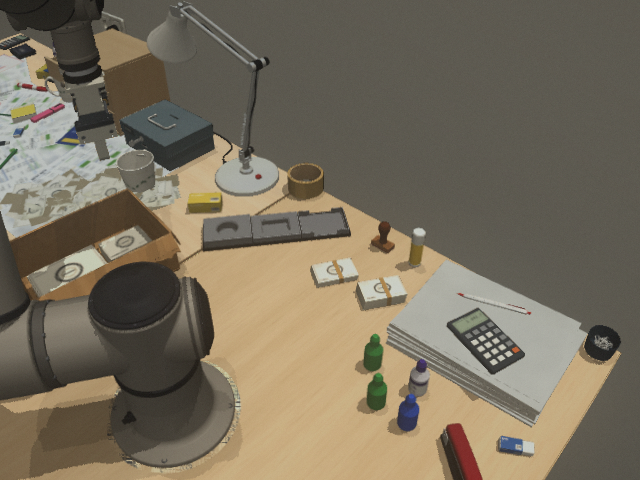

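```bash
cat > h.py <<'E'
from cell import monitor, eyes, order
import cv2, numpy as np
from scipy.spatial.transform import Rotation as Ro
def ray(n,u,v):
    c=eyes.camera_info(n); R=cv2.Rodrigues(c["rvec"])[0]
    p=cv2.undistortPoints(np.array([[[u,v]]],float),c["K"],c["dist"])[0,0]
    return -R.T@c["tvec"], R.T@np.array([p[0],p[1],1])
def w(n,u,v,z):
    o,d=ray(n,u,v); return o+d*(z-o[2])/d[2]
def px(n,P):
    c=eyes.camera_info(n)
    return cv2.projectPoints(np.array(P,float).reshape(-1,3),c["rvec"],c["tvec"],c["K"],c["dist"])[0][:,0]
def crop(img,x0,y0,x1,y1,f,name):
    cv2.imwrite(name,cv2.resize(img[y0:y1,x0:x1,::-1],None,fx=f,fy=f,interpolation=cv2.INTER_CUBIC))
E
python3 - <<'E'
from h import *
t=cv2.imread("pics/top0.png")[:,:,::-1]; s=cv2.imread("pics/scene0.png")[:,:,::-1]
crop(t,200,160,330,300,5,"pics/c1.png")
crop(t,310,160,470,280,5,"pics/c2.png")
crop(t,400,260,500,340,6,"pics/c3.png")
crop(s,300,210,440,310,5,"pics/c4.png")
E
```

```text
(no output)
```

View pics/c1.png

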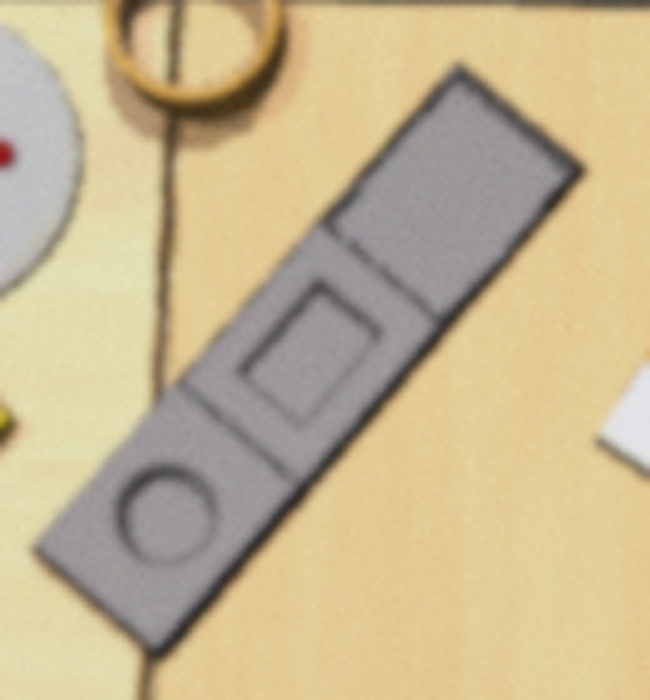

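View pics/c2.png

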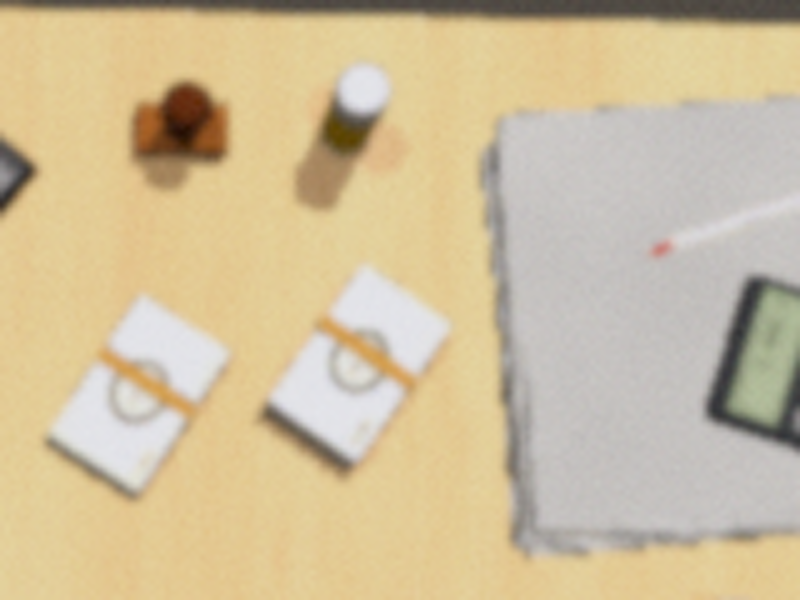

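View pics/c3.png

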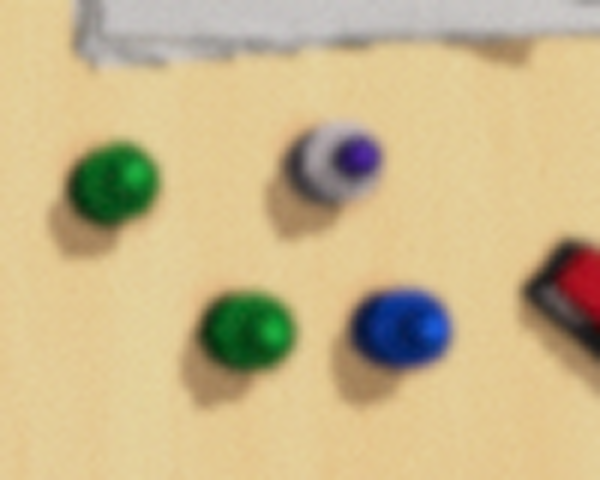

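View pics/c4.png

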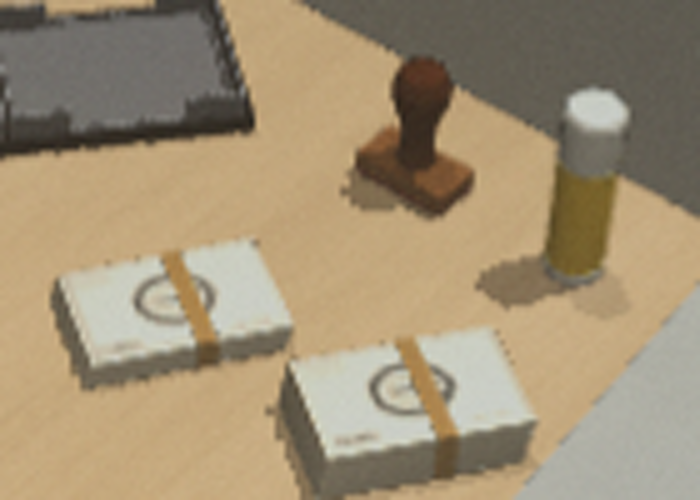

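```bash
cat >> h.py <<'E'
def cp(x0,y0,f,X,Y): return x0+(X+.5)/f-.5, y0+(Y+.5)/f-.5
E
python3 - <<'E'
from h import *
np.set_printoptions(precision=4,suppress=True)
def T(c,pts,z,l):
    r=np.array([w("top",*cp(*c,*p),z) for p in pts]); print(l); print(r[:,:2].tolist() if 0 else r[:,:2]); print(" mean",r.mean(0), "sides",np.linalg.norm(r-np.roll(r,-1,0),axis=1), "ang",[round(float(np.arctan2(d[1],d[0])),3) for d in np.roll(r,-1,0)-r])
c1=(200,160,5);c2=(310,160,5);c3=(400,260,6)
T(c1,[(318,284),(383,332),(305,425),(243,372)],.020,"recess")
T(c1,[(167,515)],.026,"well")
T(c1,[(460,68),(580,170),(437,318),(325,225)],.020,"cardbin")
T(c1,[(35,548),(155,652),(300,475),(180,385)],.026,"bottlebin")
T(c2,[(143,295),(231,353),(137,492),(49,434)],.015,"thin")
T(c2,[(362,266),(450,325),(352,463),(266,404)],.025,"thick")
T(c2,[(187,103)],.060,"knob")
T(c2,[(135,103),(229,103),(229,157),(135,155)],.012,"stampbase")
T(c2,[(363,90)],.091,"glue")
T(c3,[(358,156)],.080,"flask tip"); T(c3,[(333,166)],.045,"flask body")
T(c3,[(118,180)],.045,"g1");T(c3,[(247,330)],.045,"g2");T(c3,[(400,328)],.045,"b");
T((0,0,1),[(185,249)],.03,"carton")
t=np.linalg.norm
for n in("scene","top"):
  c=eyes.camera_info(n);R=cv2.Rodrigues(c["rvec"])[0];print(n,-R.T@c["tvec"])
# scene cross-check
c4=(300,210,5)
for nm,p,z in [("knob",(424,85),.05),("glue",(596,112),.091)]: print(nm,w("scene",*cp(*c4,*p),z))
print("flask nozzle scene",w("scene",421,364,.08))
for nm,pts,z in [("thin",[(60,282),(255,240),(292,325),(95,365)],.015),("thick",[(288,360),(495,328),(535,420),(325,462)],.025)]:
  r=np.array([w("scene",*cp(*c4,*p),z) for p in pts]);print(nm,r.mean(0),t(r-np.roll(r,-1,0),axis=1))
E
```

```text
recess
[[0.4888 0.2089]
 [0.4645 0.1747]
 [0.4156 0.2129]
 [0.4423 0.2455]]
 mean [0.4528 0.2105 0.02  ] sides [0.0419 0.062  0.0421 0.0592] ang [-2.189, 2.479, 0.886, -0.666]
well
[[0.3676 0.2799]]
 mean [0.3676 0.2799 0.026 ] sides [0.] ang [0.0]
cardbin
[[0.6045 0.1393]
 [0.5516 0.0757]
 [0.4724 0.1473]
 [0.5198 0.2064]]
 mean [0.5371 0.1422 0.02  ] sides [0.0827 0.1068 0.0757 0.1081] ang [-2.265, 2.407, 0.895, -0.67]
bottlebin
[[0.3496 0.3454]
 [0.2987 0.2828]
 [0.3892 0.2138]
 [0.434  0.2763]]
 mean [0.3679 0.2796 0.026 ] sides [0.0806 0.1139 0.0769 0.109 ] ang [-2.254, -0.651, 0.95, 2.456]
thin
[[ 0.4881  0.0161]
 [ 0.4587 -0.0296]
 [ 0.3859  0.0176]
 [ 0.4148  0.0631]]
 mean [0.4369 0.0168 0.015 ] sides [0.0543 0.0868 0.0539 0.0871] ang [-2.142, 2.567, 1.005, -0.57]
thick
[[ 0.5037 -0.0957]
 [ 0.4739 -0.1409]
 [ 0.4018 -0.091 ]
 [ 0.4311 -0.0471]]
 mean [ 0.4526 -0.0937  0.025 ] sides [0.0541 0.0877 0.0528 0.0874] ang [-2.154, 2.537, 0.982, -0.59]
knob
[[ 0.5786 -0.0031]]
 mean [ 0.5786 -0.0031  0.06  ] sides [0.] ang [0.0]
stampbase
[[ 0.5905  0.0218]
 [ 0.5916 -0.0273]
 [ 0.
[... 269 characters left out ...]
0.08  ] sides [0.] ang [0.0]
flask body
[[ 0.3156 -0.2752]]
 mean [ 0.3156 -0.2752  0.045 ] sides [0.] ang [0.0]
g1
[[ 0.308  -0.1864]]
 mean [ 0.308  -0.1864  0.045 ] sides [0.] ang [0.0]
g2
[[ 0.2478 -0.2388]]
 mean [ 0.2478 -0.2388  0.045 ] sides [0.] ang [0.0]
b
[[ 0.2499 -0.3015]]
 mean [ 0.2499 -0.3015  0.045 ] sides [0.] ang [0.0]
carton
[[0.3992 0.4014]]
 mean [0.3992 0.4014 0.03  ] sides [0.] ang [0.0]
scene [-0.2166 -0.5408  0.8478]
top [0.2257 0.0603 1.4132]
knob [ 0.5818 -0.0036  0.05  ]
glue [ 0.5748 -0.0945  0.091 ]
flask nozzle scene [ 0.3109 -0.2855  0.08  ]
thin [0.4336 0.0106 0.015 ] [0.0875 0.0536 0.0852 0.0513]
thick [ 0.4506 -0.1     0.025 ] [0.0881 0.0531 0.088  0.0573]
```

```bash
cat >> h.py <<'E'
def box(x,y,a,lx,ly,z0,z1):
    c,s=np.cos(a),np.sin(a)
    q=[(x+c*i*lx/2-s*j*ly/2,y+s*i*lx/2+c*j*ly/2) for i,j in((1,1),(-1,1),(-1,-1),(1,-1))]
    return [[(*p,z1) for p in q+q[:1]],[(*p,z0) for p in q+q[:1]]]
def circ(x,y,r,z): return [[(x+r*np.cos(t),y+r*np.sin(t),z) for t in np.linspace(0,6.283,40)]]
def ov(n,img,shapes,x0,y0,x1,y1,f,name):
    im=cv2.resize(img[y0:y1,x0:x1,::-1],None,fx=f,fy=f,interpolation=cv2.INTER_CUBIC)
    for s in shapes:
        q=(px(n,s)-[x0,y0]+.5)*f-.5
        cv2.polylines(im,[np.round(q*8).astype(int)],False,(0,0,255),1,cv2.LINE_AA,3)
    cv2.imwrite(name,im)
E
cat > ov1.py <<'E'
from h import *
t=cv2.imread("pics/top0.png")[:,:,::-1]; s=cv2.imread("pics/scene0.png")[:,:,::-1]
a=-.682
S=box(.4369,.0168,a+.11,.091,.057,0,.015)+box(.4526,-.0937,a+.11,.091,.057,0,.025)+box(.5769,-.003,0,.027,.048,0,.012)+circ(.579,-.0885,.014,.091)+circ(.579,-.0885,.014,0)
S+=circ(.5769,-.003,.013,.05)+circ(.316,-.276,.0165,0)+circ(.316,-.276,.0165,.05)+circ(.316,-.276,.0085,.07)
B=box(.4528,.2105,a,.060,.040,.020,.020)+circ(.3676,.2799,.023,.026)+box(.5385,.142,a,.108,.082,.020,.020)+box(.4528,.2105,a,.336,.09,.008,.008)
ov("top",t,S,310,160,470,300,5,"pics/o1.png")
ov("top",t,B,200,160,330,300,4,"pics/o2.png")
ov("scene",s,S,300,200,460,320,5,"pics/o3.png")
ov("scene",s,B,190,190,370,260,4,"pics/o4.png")
ov("scene",s,S,350,320,450,440,5,"pics/o5.png")
E
python3 ov1.py
python3 - <<'E'
import cv2,numpy as np
def hs(l,n):
    i=[cv2.imread(f"pics/{x}.png") for x in l];H=max(x.shape[0] for x in i)
    cv2.imwrite(f"pics/{n}.png",np.hstack([np.pad(x,((0,H-x.shape[0]),(0,0),(0,0))) for x in i]))
hs(["o2"],"p1")
E
```

```text
(no output)
```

View pics/o1.png

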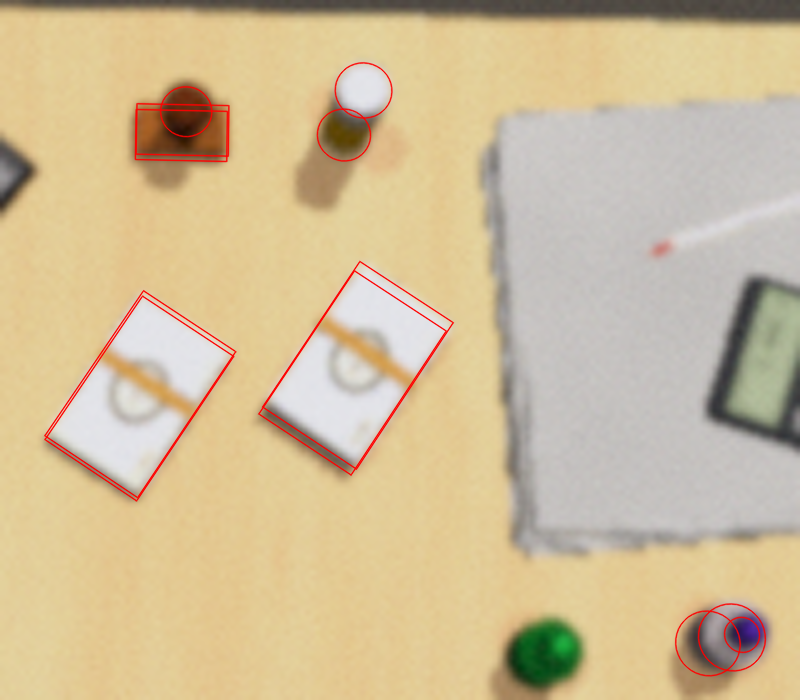

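View pics/o2.png

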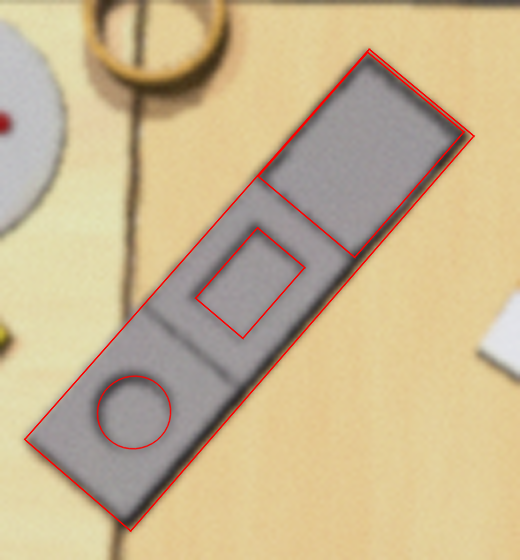

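View pics/o3.png

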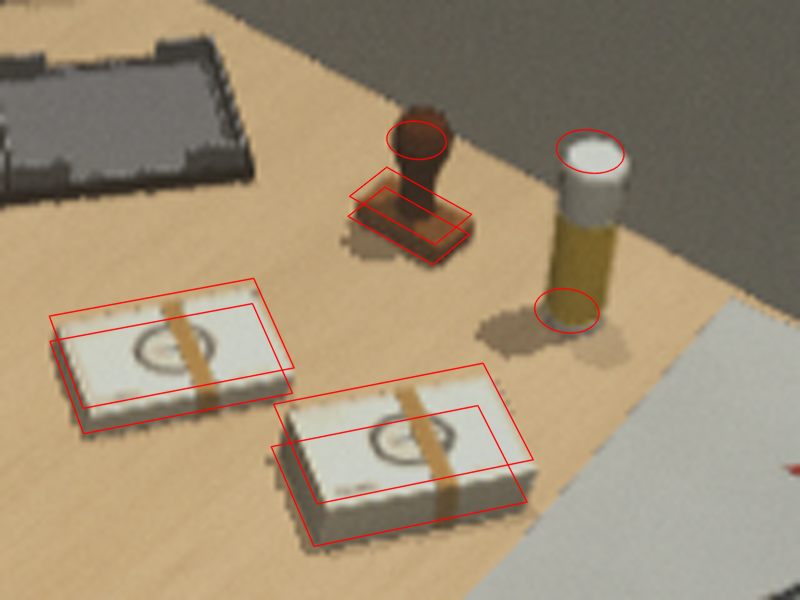

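View pics/o4.png

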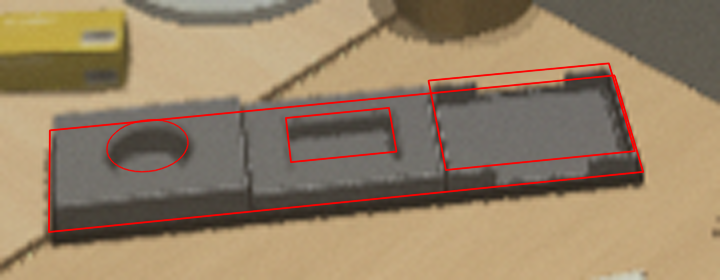

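View pics/o5.png

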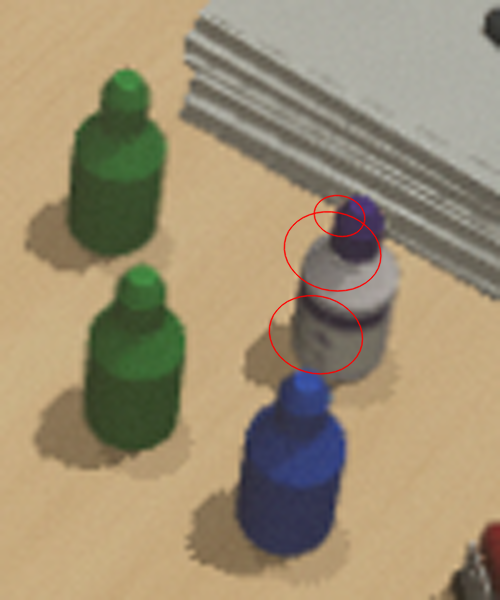

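```bash
cat >> h.py <<'E'
def plan(x,y,z,yaw,n=None,step=.05):
    o=monitor.observe(); p=np.array(o["tool_pos"]); y0=o["tool_rot"][2]
    d=np.array([x,y,z])-p; dy=(yaw-y0+np.pi)%(2*np.pi)-np.pi
    if n is None: n=int(np.ceil(max(np.linalg.norm(d)/step,abs(dy)/.17,1)))
    rows=[]
    for i in range(n):
        a=y0+dy*i/n
        X=np.array([np.cos(a),np.sin(a)]);Y=np.array([np.sin(a),-np.cos(a)])
        s=d/n
        rows.append([[round(float(s[:2]@X),4),round(float(s[:2]@Y),4),round(float(-s[2]),4)],round(-dy/n,3)])
    print("at",np.round(p,4),np.round(o["tool_rot"],3),"t",round(o["time"],2),"open",round(o["opening"],4)); print(n,rows)
E
python3 - <<'E'
from h import *
plan(.452,-.097,.20,2.57,step=.06)
for u,v in [(408,180),(411,250),(415,270)]: print(w("top",u,v,.02))
for u,v in [(440,269)]: print(w("top",u,v,.02))
E
```

```text
at [0.219  0.4767 0.2261] [-3.14  -0.     2.711] t 0.1 open 0.0918
11 [[[-0.041, -0.0385, 0.0024], np.float64(0.013)], [[-0.0415, -0.038, 0.0024], np.float64(0.013)], [[-0.042, -0.0375, 0.0024], np.float64(0.013)], [[-0.0425, -0.0369, 0.0024], np.float64(0.013)], [[-0.0429, -0.0364, 0.0024], np.float64(0.013)], [[-0.0434, -0.0358, 0.0024], np.float64(0.013)], [[-0.0439, -0.0353, 0.0024], np.float64(0.013)], [[-0.0443, -0.0347, 0.0024], np.float64(0.013)], [[-0.0448, -0.0342, 0.0024], np.float64(0.013)], [[-0.0452, -0.0336, 0.0024], np.float64(0.013)], [[-0.0456, -0.033, 0.0024], np.float64(0.013)]]
[ 0.5929587  -0.16354534  0.02      ]
[ 0.40969031 -0.17058087  0.02      ]
[ 0.35878626 -0.18048391  0.02      ]
[ 0.36264494 -0.24390773  0.02      ]
```

Call:
carry_out --targets '[[[-0.041, -0.0385, 0.0024], 0.013], [[-0.0415, -0.038, 0.0024], 0.013], [[-0.042, -0.0375, 0.0024], 0.013], [[-0.0425, -0.037, 0.0024], 0.013], [[-0.043, -0.0364, 0.0024], 0.013], [[-0.0434, -0.0358, 0.0024], 0.013], [[-0.044, -0.0353, 0.0024], 0.013], [[-0.0443, -0.0347, 0.0024], 0.013], [[-0.0448, -0.0342, 0.0024], 0.013], [[-0.0452, -0.0336, 0.0024], 0.013]]' --fingers 0.17 --grip_force 25

```text
time: 1.35
tool_pos: [0.4345, -0.0583, 0.2001]
tool_rot: [-3.14, 0.0, 2.584]
contact_force: [0.7, 0.8, -0.2]
opening: 0.0758
```

Run:
```python
from h import *
plan(.452,-.097,.10,2.57,step=.06)
```

```text
at [ 0.4345 -0.0583  0.2001] [-3.14   0.     2.584] t 1.35 open 0.0758
2 [[[-0.0177, -0.0118, 0.05], np.float64(0.007)], [[-0.0177, -0.0116, 0.05], np.float64(0.007)]]
```

Good tracking. Go to 0.10 m above and look at the tool in both cameras, for an absolute check.

Call:
carry_out --targets '[[[-0.0177, -0.0118, 0.05], 0.007], [[-0.0177, -0.0116, 0.05], 0.007], [[0, 0, 0], 0]]'

```text
time: 1.72
tool_pos: [0.4538, -0.1027, 0.0975]
tool_rot: [-3.14, 0.002, 2.563]
contact_force: [0.1, -0.0, -0.1]
opening: 0.0759
```

Run:
```python
from h import *
o=monitor.observe(); p=o["tool_pos"]; a=o["tool_rot"][2]; print(p,o["tool_rot"])
Y=np.array([np.sin(a),-np.cos(a),0]);X=np.array([np.cos(a),np.sin(a),0])
t=eyes.read_camera("top");s=eyes.read_camera("scene")
cv2.imwrite("pics/top1.png",t[:,:,::-1]);cv2.imwrite("pics/scene1.png",s[:,:,::-1])
h=o["opening"]/2
S=[]
for k in(1,-1):
    for r0 in (h,h+.019):
        S.append([p+k*Y*r0+X*.0095,p+k*Y*r0-X*.0095])
    S.append([p+k*Y*h+X*.0095,p+k*Y*h+X*.0095+[0,0,.05]])
    S.append([p+k*Y*h,p+k*Y*(h+.019)])
al=-.572
S2=box(.452,-.097,al,.091,.057,0,.025)
ov("top",t,S+S2,340,190,440,280,7,"pics/q1.png")
ov("scene",s,S+S2,330,180,450,320,5,"pics/q2.png")
```

```text
[ 0.45384671 -0.10269683  0.09746513] [-3.14044376e+00  2.04253206e-03  2.56312754e+00]
```

View pics/q1.png

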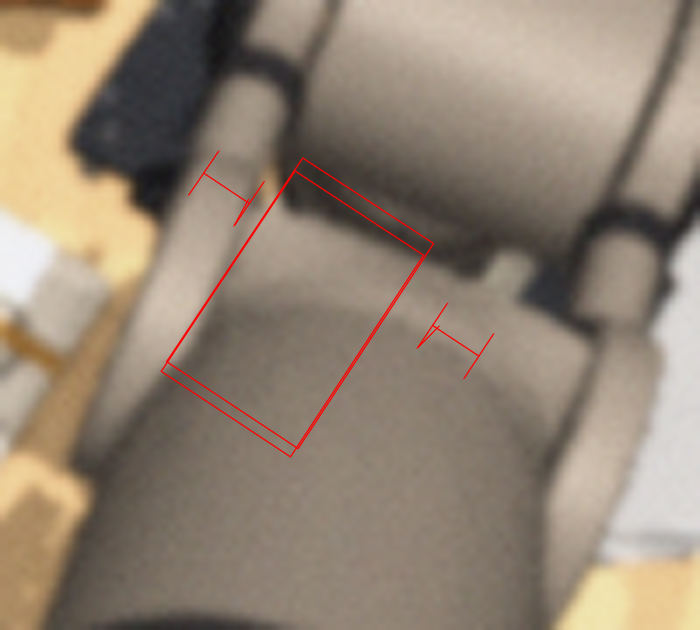

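View pics/q2.png

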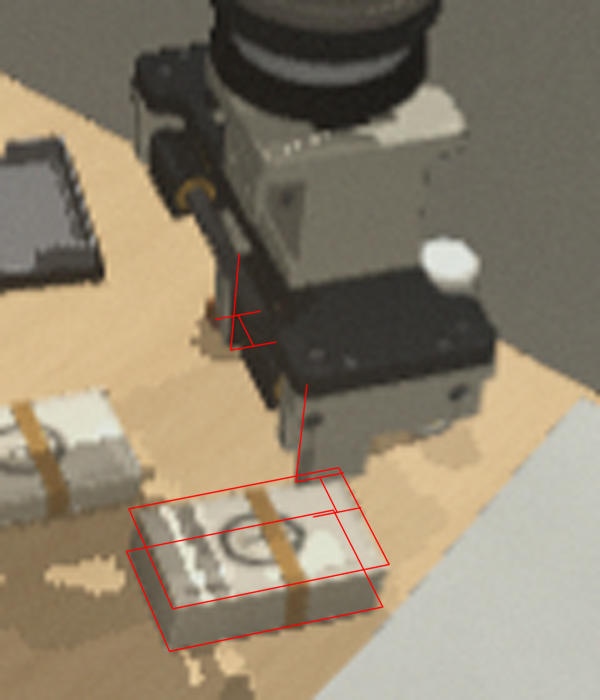

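Run:
```python
from h import *
s=cv2.imread("pics/scene1.png")[:,:,::-1]
crop(s,360,225,440,300,9,"pics/q3.png")
```

```text
(no output)
```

View pics/q3.png

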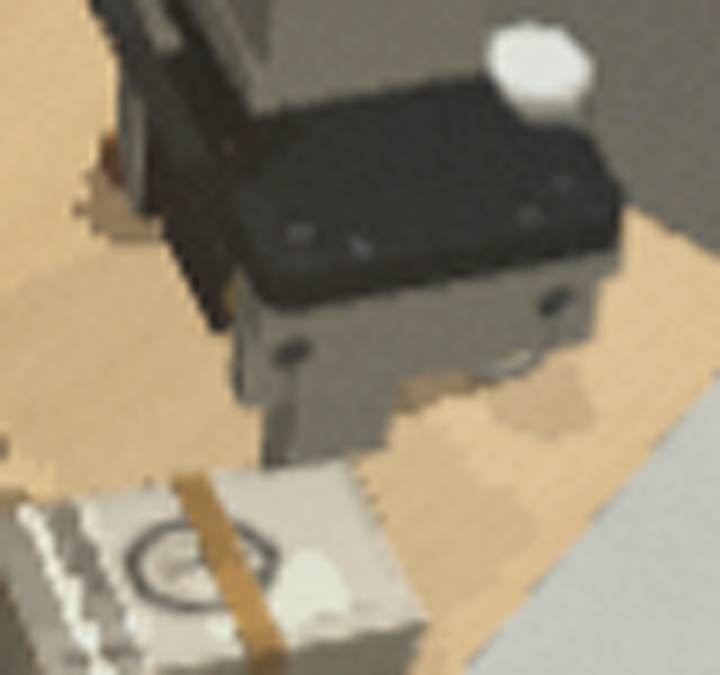

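Run:
```python
from h import *
plan(.451,-.099,.008,2.57,n=4)
```

```text
at [ 0.4556 -0.1022  0.1008] [3.141 0.008 2.565] t 1.82 open 0.0763
4 [[[0.0014, 0.0, 0.0232], np.float64(-0.001)], [[0.0014, 0.0, 0.0232], np.float64(-0.001)], [[0.0014, 0.0, 0.0232], np.float64(-0.001)], [[0.0014, 0.0, 0.0232], np.float64(-0.001)]]
```

Call:
carry_out --targets '[[[0.0014, 0, 0.0232], 0], [[0.0014, 0, 0.0232], 0], [[0.0014, 0, 0.0232], 0], [[0.0014, 0, 0.0232], 0], [[0, 0, 0], 0]]'

```text
time: 2.45
tool_pos: [0.4584, -0.0974, 0.0172]
tool_rot: [3.137, 0.028, 2.571]
contact_force: [-0.7, -0.0, 0.3]
opening: 0.0759
```

Run:
```python
from h import *
s=eyes.read_camera("scene")
plan(.451,-.099,.008,2.57,n=1)
crop(s,340,210,440,310,7,"pics/q4.png")
plan(.451,-.099,.008,2.57,n=1)
```

```text
at [ 0.4593 -0.0978  0.018 ] [3.136 0.03  2.571] t 2.5 open 0.0763
1 [[[0.0063, -0.0055, 0.01], np.float64(0.001)]]
at [ 0.4593 -0.0978  0.018 ] [3.136 0.03  2.571] t 2.5 open 0.0763
1 [[[0.0063, -0.0055, 0.01], np.float64(0.001)]]
```

View pics/q4.png

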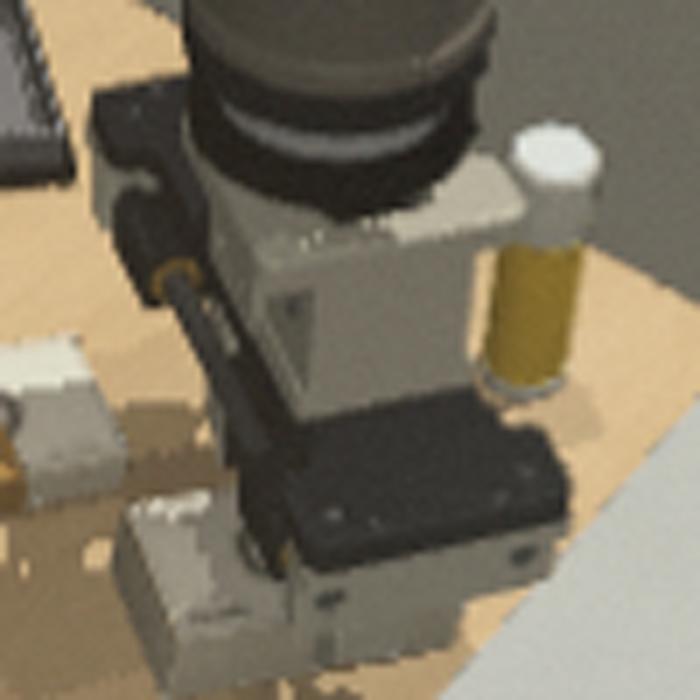

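Call:
carry_out --targets '[[[0.0045, -0.003, 0.005], 0], [[0.0015, -0.002, 0.004], 0]]'

```text
time: 2.75
tool_pos: [0.4534, -0.099, 0.0114]
tool_rot: [3.135, 0.035, 2.572]
contact_force: [-0.2, -0.2, -0.2]
opening: 0.0765
```

Call:
carry_out --targets '[[[0, 0, 0], 0], [[0, 0, 0], 0], [[0, 0, 0], 0], [[0, 0, 0], 0]]' --fingers 1 --grip_force 25

```text
time: 3.25
tool_pos: [0.4534, -0.0994, 0.012]
tool_rot: [3.135, 0.036, 2.572]
contact_force: [0.3, 0.6, 0.0]
opening: 0.0558
```

Call:
carry_out --targets '[[[0, 0, -0.015], 0], [[0, 0, -0.025], 0], [[0, 0, -0.03], 0], [[0, 0, -0.03], 0], [[0, 0, -0.025], 0], [[0, 0, 0], 0]]'

```text
time: 4.0
tool_pos: [0.4482, -0.0973, 0.1392]
tool_rot: [3.136, 0.032, 2.572]
contact_force: [-0.2, -0.7, -1.1]
opening: 0.0557
```

Run:
```python
from h import *
s=eyes.read_camera("scene")
o=monitor.observe();p=o["tool_pos"];a=o["tool_rot"][2]
plan(.538,.141,.13,2.46,step=.035)
z=p[2]-.0115
ov("scene",s,box(p[0],p[1],a-np.pi,.091,.057,z,z+.025),300,150,440,280,5,"pics/q5.png")
```

```text
at [ 0.4474 -0.097   0.1381] [3.136 0.03  2.572] t 4.05 open 0.0554
8 [[[0.0065, 0.0312, 0.001], np.float64(0.014)], [[0.007, 0.0311, 0.001], np.float64(0.014)], [[0.0074, 0.031, 0.001], np.float64(0.014)], [[0.0078, 0.0309, 0.001], np.float64(0.014)], [[0.0082, 0.0307, 0.001], np.float64(0.014)], [[0.0087, 0.0306, 0.001], np.float64(0.014)], [[0.0091, 0.0305, 0.001], np.float64(0.014)], [[0.0095, 0.0304, 0.001], np.float64(0.014)]]
```

View pics/q5.png

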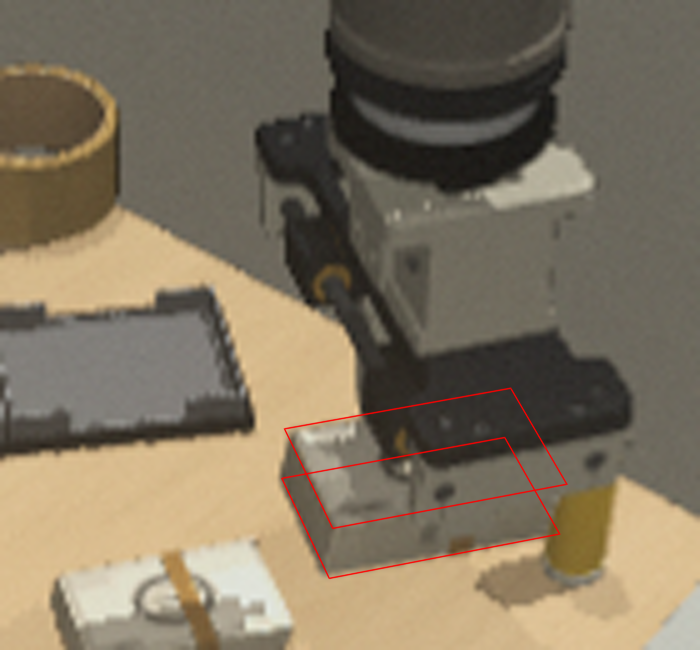

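Call:
carry_out --targets '[[[0.0065, 0.0312, 0.001], 0.014], [[0.007, 0.0311, 0.001], 0.014], [[0.0074, 0.031, 0.001], 0.014], [[0.0078, 0.031, 0.001], 0.014], [[0.0082, 0.0307, 0.001], 0.014], [[0.0087, 0.0306, 0.001], 0.014], [[0.0091, 0.0305, 0.001], 0.014], [[0.0095, 0.03, 0.001], 0.014], [[0, 0, 0], 0]]'

```text
time: 5.18
tool_pos: [0.5344, 0.1476, 0.1133]
tool_rot: [-3.135, 0.01, 2.454]
contact_force: [0.0, -0.7, -1.8]
opening: 0.056
```

Run:
```python
from h import *
plan(.538,.141,.05,2.46,n=4)
```

```text
at [0.5344 0.1476 0.1133] [-3.135  0.01   2.454] t 5.17 open 0.056
4 [[[-0.0017, -0.0007, 0.0158], np.float64(-0.002)], [[-0.0017, -0.0007, 0.0158], np.float64(-0.002)], [[-0.0017, -0.0007, 0.0158], np.float64(-0.002)], [[-0.0017, -0.0007, 0.0158], np.float64(-0.002)]]
```

Call:
carry_out --targets '[[[-0.0017, -0.0007, 0.0155], 0], [[-0.0017, -0.0007, 0.0155], 0], [[-0.0017, -0.0007, 0.015], 0], [[-0.0017, -0.0007, 0.01], 0], [[0, 0, 0], 0]]'

```text
time: 5.8
tool_pos: [0.5354, 0.137, 0.05]
tool_rot: [-3.13, 0.006, 2.451]
contact_force: [-0.0, -0.9, -1.0]
opening: 0.0556
```

```bash
cat > chk.py <<'E'
from h import *
import sys
nm=sys.argv[1]; off=float(sys.argv[2]); th=float(sys.argv[3])
s=eyes.read_camera("scene")
o=monitor.observe();p=o["tool_pos"];a=o["tool_rot"][2]
z=p[2]-off
C=(.4528,.2105);al=-.682;cb=(C[0]+.11*np.cos(al),C[1]+.11*np.sin(al))
ov("scene",s,box(p[0],p[1],a-np.pi,.091,.057,z,z+th)+box(*cb,al,.108,.082,.02,.02)+box(*C,al,.336,.09,0,.008),180,120,380,270,4,nm)
E
python3 chk.py pics/q6.png .0115 .025
python3 - <<'E'
from h import *
plan(.538,.141,.018,2.46,n=4)
E
```

```text
at [0.5357 0.1371 0.0505] [-3.13   0.006  2.452] t 5.85 open 0.056
4 [[[0.0002, 0.0011, 0.0081], np.float64(-0.002)], [[0.0002, 0.0011, 0.0081], np.float64(-0.002)], [[0.0002, 0.0011, 0.0081], np.float64(-0.002)], [[0.0002, 0.0011, 0.0081], np.float64(-0.002)]]
```

View pics/q6.png

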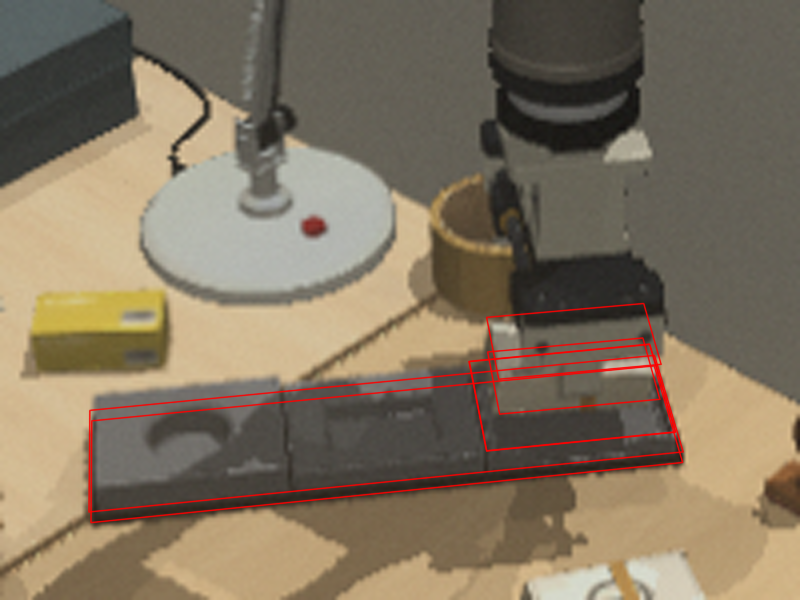

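Call:
carry_out --targets '[[[0.0003, 0.0012, 0.008], 0], [[0.0003, 0.0012, 0.008], 0], [[0.0003, 0.0012, 0.008], 0], [[0, 0, 0.004], 0], [[0, 0, 0], 0]]'

```text
time: 6.48
tool_pos: [0.5382, 0.1407, 0.0216]
tool_rot: [-3.132, 0.008, 2.452]
contact_force: [1.2, 0.2, -0.7]
opening: 0.056
```

```bash
python3 chk.py pics/q7.png .0115 .025
python3 - <<'E'
from h import *
plan(.538,.141,.018,2.46,n=1)
E
```

```text
at [0.5383 0.1407 0.0218] [-3.132  0.008  2.452] t 6.53 open 0.0558
1 [[[0.0004, 0.0, 0.0038], np.float64(-0.008)]]
```

View pics/q7.png

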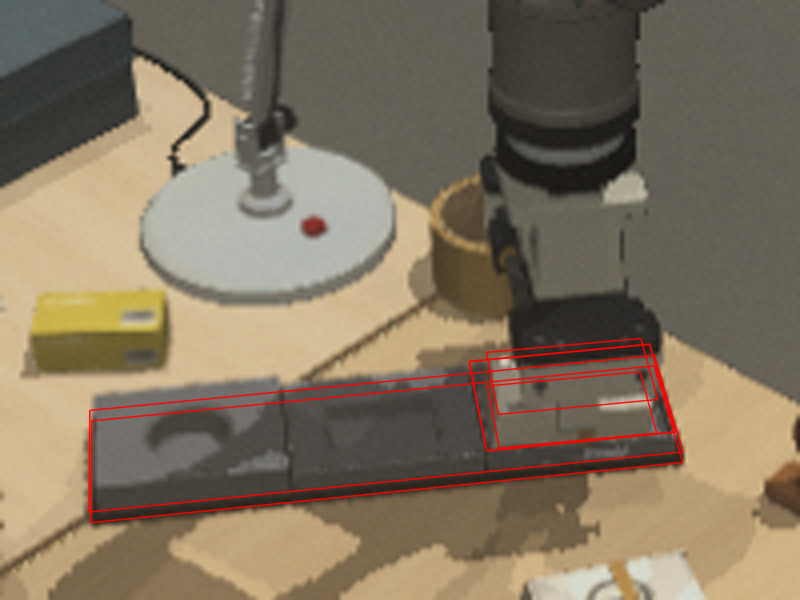

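Centred. Lower the last few mm, release, rise.

Call:
carry_out --targets '[[[0, 0, 0.003], 0], [[0, 0, 0.002], 0]]'

```text
time: 6.78
tool_pos: [0.5387, 0.1406, 0.0182]
tool_rot: [-3.133, 0.009, 2.452]
contact_force: [-5.8, -2.8, 15.9]
opening: 0.0561
```

Call:
carry_out --targets '[[[0, 0, 0], 0], [[0, 0, 0], 0], [[0, 0, 0], 0]]' --fingers 0.2

```text
time: 7.15
tool_pos: [0.5393, 0.1406, 0.0188]
tool_rot: [-3.134, 0.01, 2.452]
contact_force: [0.5, -0.4, 0.0]
opening: 0.073
```

Call:
carry_out --targets '[[[0, 0, -0.015], 0], [[0, 0, -0.03], 0], [[0, 0, -0.04], 0], [[0, 0, -0.04], 0], [[0, 0, -0.02], 0]]'

```text
time: 7.78
tool_pos: [0.5382, 0.1424, 0.1703]
tool_rot: [-3.133, 0.009, 2.452]
contact_force: [-0.2, 0.0, 0.0]
opening: 0.0733
```

Run:
```python
from h import *
plan(.434,.012,.12,2.57,step=.035)
```

```text
at [0.5382 0.1424 0.1703] [-3.133  0.009  2.452] t 7.78 open 0.0733
5 [[[-0.0005, -0.0334, 0.0101], np.float64(-0.024)], [[0.0003, -0.0334, 0.0101], np.float64(-0.024)], [[0.0011, -0.0334, 0.0101], np.float64(-0.024)], [[0.0018, -0.0333, 0.0101], np.float64(-0.024)], [[0.0026, -0.0333, 0.0101], np.float64(-0.024)]]
```

Call:
carry_out --targets '[[[-0.0005, -0.0334, 0.01], -0.024], [[0.0003, -0.0334, 0.01], -0.024], [[0.001, -0.0334, 0.01], -0.024], [[0.0018, -0.0333, 0.01], -0.024], [[0.0026, -0.0333, 0.01], -0.024], [[0, 0, 0], 0]]'

```text
time: 8.52
tool_pos: [0.4346, 0.0083, 0.1283]
tool_rot: [-3.14, 0.02, 2.577]
contact_force: [0.0, -0.6, 0.3]
opening: 0.0732
```

Run:
```python
from h import *
s=eyes.read_camera("scene")
plan(.434,.012,.02,2.57,step=.02)
crop(s,180,160,400,300,3.6,"pics/q8.png")
ov("scene",s,box(.434,.012,-.572,.091,.057,0,.015)+box(.539,.1406,-.69,.091,.057,.0065,.0315),180,150,400,300,3.6,"pics/q8.png")
```

```text
at [0.436  0.0088 0.1289] [-3.141  0.022  2.577] t 8.57 open 0.0734
6 [[[0.0006, 0.0003, 0.0181], np.float64(0.001)], [[0.0006, 0.0003, 0.0181], np.float64(0.001)], [[0.0006, 0.0003, 0.0181], np.float64(0.001)], [[0.0006, 0.0003, 0.0181], np.float64(0.001)], [[0.0006, 0.0003, 0.0181], np.float64(0.001)], [[0.0006, 0.0003, 0.0181], np.float64(0.001)]]
```

View pics/q8.png

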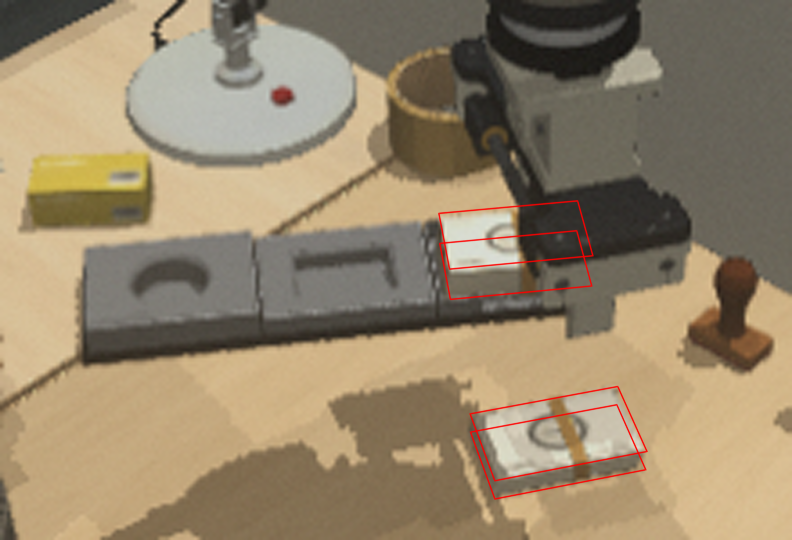

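The thick pack sits inside its bin, and the thin pack's overlay is within about 1 px. Descending on the thin pack.

Call:
carry_out --targets '[[[0.0006, 0.0003, 0.018], 0], [[0.0006, 0.0003, 0.018], 0], [[0.0006, 0.0003, 0.018], 0], [[0.0006, 0.0003, 0.018], 0], [[0.0006, 0.0003, 0.018], 0], [[0.0006, 0.0003, 0.015], 0], [[0, 0, 0], 0]]'

```text
time: 9.45
tool_pos: [0.4473, 0.0154, 0.0269]
tool_rot: [3.133, 0.037, 2.579]
contact_force: [-0.4, 0.0, -0.3]
opening: 0.0742
```

Run:
```python
from h import *
plan(.434,.0105,.006,2.57,n=2)
```

```text
at [0.4473 0.0154 0.0269] [3.133 0.037 2.579] t 9.45 open 0.0742
2 [[[0.0043, -0.0056, 0.0104], np.float64(0.005)], [[0.0043, -0.0056, 0.0104], np.float64(0.005)]]
```

Call:
carry_out --targets '[[[0.0055, -0.0055, 0.007], 0.003], [[0.0055, -0.0055, 0.007], 0.002], [[0, 0, 0.004], 0], [[0, 0, 0], 0]]'

```text
time: 9.95
tool_pos: [0.4335, 0.0119, 0.0089]
tool_rot: [3.131, 0.04, 2.575]
contact_force: [0.2, 0.2, 0.1]
opening: 0.0732
```

Run:
```python
from h import *
plan(.434,.0105,.006,2.57,n=1)
```

```text
at [0.4335 0.0119 0.0089] [3.131 0.04  2.575] t 9.95 open 0.0732
1 [[[-0.0012, -0.0009, 0.0029], np.float64(0.005)]]
```

Call:
carry_out --targets '[[[-0.001, -0.001, 0.004], 0], [[0, 0, 0], 0]]'

```text
time: 10.2
tool_pos: [0.4345, 0.0103, 0.0049]
tool_rot: [3.131, 0.041, 2.574]
contact_force: [0.3, 0.8, -0.0]
opening: 0.0734
```

Call:
carry_out --targets '[[[0, 0, 0], 0], [[0, 0, 0], 0], [[0, 0, 0], 0], [[0, 0, 0], 0]]' --fingers 1 --grip_force 20

```text
time: 10.7
tool_pos: [0.4347, 0.0102, 0.0051]
tool_rot: [3.131, 0.041, 2.574]
contact_force: [0.1, -0.2, -0.9]
opening: 0.0557
```

Call:
carry_out --targets '[[[0, 0, -0.015], 0], [[0, 0, -0.025], 0], [[0, 0, -0.03], 0], [[0, 0, -0.03], 0], [[0, 0, -0.03], 0], [[0, 0, 0], 0]]'

```text
time: 11.45
tool_pos: [0.4284, 0.0121, 0.1383]
tool_rot: [3.132, 0.039, 2.574]
contact_force: [0.4, -0.8, -0.5]
opening: 0.0552
```

Run:
```python
from h import *
s=eyes.read_camera("scene")
o=monitor.observe();p=o["tool_pos"];a=o["tool_rot"][2]
plan(.539,.1406,.14,2.46,step=.03)
z=p[2]-.006
ov("scene",s,box(p[0],p[1],a-np.pi,.091,.057,z,z+.015),250,130,420,280,4,"pics/q9.png")
```

```text
at [0.4275 0.0122 0.137 ] [3.133 0.036 2.574] t 11.5 open 0.0559
6 [[[-0.0042, 0.028, -0.0005], np.float64(0.019)], [[-0.0036, 0.0281, -0.0005], np.float64(0.019)], [[-0.0031, 0.0282, -0.0005], np.float64(0.019)], [[-0.0026, 0.0282, -0.0005], np.float64(0.019)], [[-0.002, 0.0283, -0.0005], np.float64(0.019)], [[-0.0015, 0.0283, -0.0005], np.float64(0.019)]]
```

View pics/q9.png

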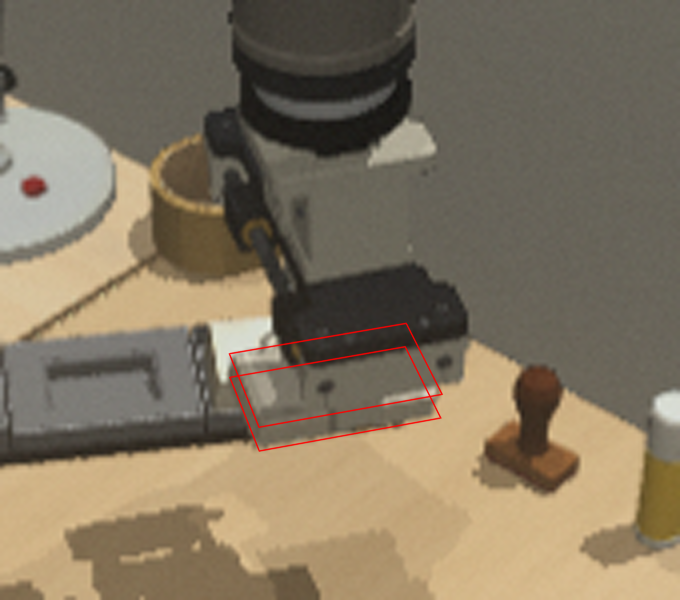

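Call:
carry_out --targets '[[[-0.0042, 0.027, -0.001], 0.019], [[-0.0036, 0.027, -0.001], 0.019], [[-0.003, 0.027, -0.001], 0.019], [[-0.0026, 0.027, -0.001], 0.019], [[-0.002, 0.027, -0.001], 0.019], [[-0.0015, 0.027, -0.001], 0.019], [[0, 0, 0], 0]]'

```text
time: 12.38
tool_pos: [0.5321, 0.1378, 0.1331]
tool_rot: [-3.141, 0.021, 2.456]
contact_force: [-0.8, -0.3, 0.5]
opening: 0.0558
```

Run:
```python
from h import *
plan(.539,.1406,.07,2.46,n=4)
```

```text
at [0.5321 0.1378 0.1331] [-3.141  0.021  2.456] t 12.38 open 0.0558
4 [[[-0.0009, 0.0016, 0.0158], np.float64(-0.001)], [[-0.0009, 0.0016, 0.0158], np.float64(-0.001)], [[-0.0009, 0.0016, 0.0158], np.float64(-0.001)], [[-0.0009, 0.0016, 0.0158], np.float64(-0.001)]]
```

Call:
carry_out --targets '[[[-0.0009, 0.0016, 0.0158], 0], [[-0.0009, 0.0016, 0.0158], 0], [[-0.0009, 0.0016, 0.0158], 0], [[-0.0009, 0.0016, 0.0158], 0], [[0, 0, 0], 0]]'

```text
time: 13.0
tool_pos: [0.5366, 0.1372, 0.062]
tool_rot: [-3.135, 0.016, 2.455]
contact_force: [1.0, -0.1, -1.0]
opening: 0.0555
```

Run:
```python
from h import *
plan(.539,.1406,.044,2.455,n=3)
```

```text
at [0.5366 0.1372 0.062 ] [-3.135  0.016  2.455] t 13.0 open 0.0555
3 [[[0.0001, 0.0014, 0.006], np.float64(-0.0)], [[0.0001, 0.0014, 0.006], np.float64(-0.0)], [[0.0001, 0.0014, 0.006], np.float64(-0.0)]]
```

Call:
carry_out --targets '[[[0, 0.0014, 0.006], 0], [[0, 0.0014, 0.006], 0], [[0, 0.0014, 0.005], 0], [[0, 0, 0], 0]]'

```text
time: 13.5
tool_pos: [0.5405, 0.1406, 0.045]
tool_rot: [-3.137, 0.018, 2.455]
contact_force: [-0.7, -0.3, -0.4]
opening: 0.0558
```

Call:
carry_out --targets '[[[0, 0, 0.003], 0], [[0, 0, 0.002], 0]]'

```text
time: 13.75
tool_pos: [0.5409, 0.1406, 0.0401]
tool_rot: [-3.138, 0.018, 2.455]
contact_force: [-0.2, 0.8, -1.3]
opening: 0.0555
```

Call:
carry_out --targets '[[[0.001, 0, 0.002], 0], [[0, 0, 0.002], 0]]'

```text
time: 14.0
tool_pos: [0.5401, 0.1412, 0.0361]
tool_rot: [-3.138, 0.019, 2.455]
contact_force: [-1.6, 0.4, 3.7]
opening: 0.0558
```

Contact at the expected height. Release and rise.

Call:
carry_out --targets '[[[0, 0, 0], 0], [[0, 0, 0], 0], [[0, 0, 0], 0]]' --fingers 0.2

```text
time: 14.38
tool_pos: [0.5403, 0.1412, 0.0362]
tool_rot: [-3.138, 0.019, 2.455]
contact_force: [-0.6, -0.4, -0.2]
opening: 0.0728
```

Call:
carry_out --targets '[[[0, 0, -0.015], 0], [[0, 0, -0.03], 0], [[0, 0, -0.035], 0], [[0, 0, -0.035], 0], [[0, 0, -0.02], 0]]'

```text
time: 15.0
tool_pos: [0.5381, 0.1432, 0.1782]
tool_rot: [-3.138, 0.019, 2.455]
contact_force: [0.3, -0.9, 0.0]
opening: 0.0734
```

Run:
```python
from h import *
s=eyes.read_camera("scene")
ov("scene",s,box(.577,-.003,0,.027,.048,0,.012)+circ(.577,-.003,.013,.049),240,150,400,260,5,"pics/q10.png")
plan(.577,-.0035,.16,1.571,step=.04)
```

```text
at [0.5392 0.1434 0.1806] [-3.141  0.021  2.455] t 15.05 open 0.0733
6 [[[-0.0204, -0.0149, 0.0034], np.float64(0.147)], [[-0.0224, -0.0118, 0.0034], np.float64(0.147)], [[-0.0238, -0.0084, 0.0034], np.float64(0.147)], [[-0.0248, -0.0048, 0.0034], np.float64(0.147)], [[-0.0253, -0.0011, 0.0034], np.float64(0.147)], [[-0.0251, 0.0026, 0.0034], np.float64(0.147)]]
```

View pics/q10.png

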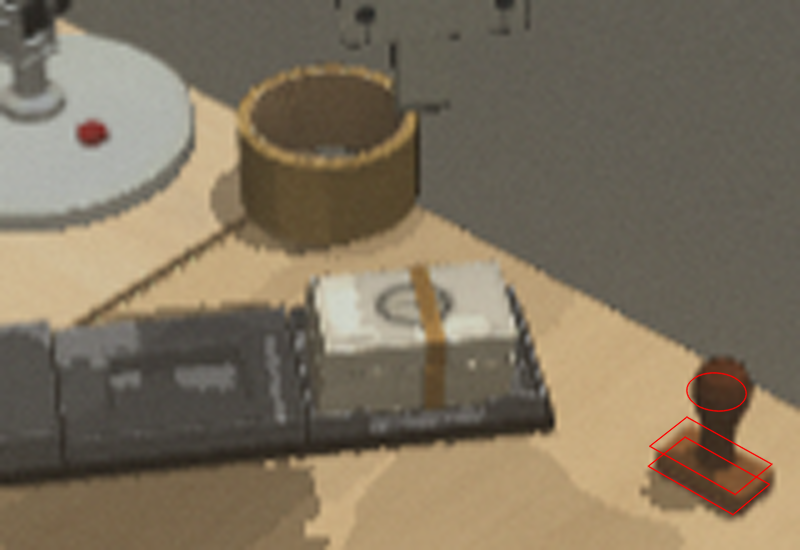

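The packs are stacked squarely. The stamp is within 1 px of my estimate, slightly right of it. Moving to the stamp.

Call:
carry_out --targets '[[[-0.0204, -0.0149, 0.0034], 0.147], [[-0.0224, -0.0118, 0.0034], 0.147], [[-0.0238, -0.0084, 0.0034], 0.147], [[-0.0248, -0.0048, 0.0034], 0.147], [[-0.0253, -0.0011, 0.0034], 0.147], [[-0.0251, 0.0026, 0.0034], 0.147], [[0, 0, 0], 0]]'

```text
time: 15.92
tool_pos: [0.5767, -0.0078, 0.166]
tool_rot: [3.12, 0.013, 1.546]
contact_force: [-0.2, 0.1, 0.2]
opening: 0.0735
```

Run:
```python
from h import *
plan(.577,-.0045,.09,1.571,step=.02)
```

```text
at [ 0.5767 -0.0078  0.166 ] [3.12  0.013 1.546] t 15.93 open 0.0735
4 [[[0.0008, 0.0, 0.019], np.float64(-0.006)], [[0.0008, 0.0, 0.019], np.float64(-0.006)], [[0.0008, 0.0001, 0.019], np.float64(-0.006)], [[0.0008, 0.0001, 0.019], np.float64(-0.006)]]
```

Call:
carry_out --targets '[[[0.0008, 0, 0.019], -0.006], [[0.0008, 0, 0.019], -0.006], [[0.0008, 0, 0.019], -0.006], [[0.0008, 0, 0.017], -0.006], [[0, 0, 0], 0]]'

```text
time: 16.55
tool_pos: [0.5776, -0.0011, 0.0918]
tool_rot: [3.119, 0.012, 1.586]
contact_force: [-0.1, -1.7, 0.8]
opening: 0.073
```

Run:
```python
from h import *
s=eyes.read_camera("scene")
crop(s,340,170,440,270,6,"pics/q11.png")
plan(.577,-.0045,.031,1.571,step=.012)
```

```text
at [ 0.5782 -0.0012  0.0927] [3.117 0.012 1.585] t 16.6 open 0.0733
6 [[[-0.0005, -0.0002, 0.0103], np.float64(0.002)], [[-0.0005, -0.0002, 0.0103], np.float64(0.002)], [[-0.0005, -0.0002, 0.0103], np.float64(0.002)], [[-0.0005, -0.0002, 0.0103], np.float64(0.002)], [[-0.0005, -0.0002, 0.0103], np.float64(0.002)], [[-0.0005, -0.0002, 0.0103], np.float64(0.002)]]
```

View pics/q11.png

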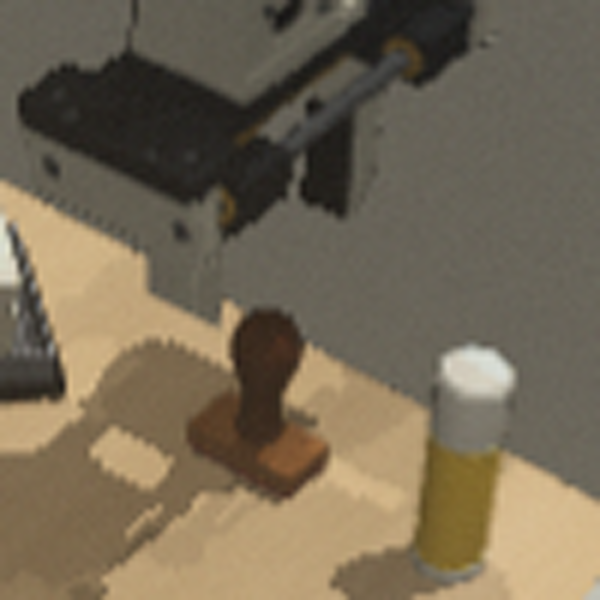

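Call:
carry_out --targets '[[[-0.0007, 0, 0.0105], 0], [[-0.0007, 0, 0.0105], 0], [[-0.0007, 0, 0.0105], 0], [[-0.0007, 0, 0.0105], 0], [[-0.0007, 0, 0.01], 0.007], [[-0.0005, 0, 0.008], 0.007], [[0, 0, 0], 0]]'

```text
time: 17.48
tool_pos: [0.5806, -0.006, 0.03]
tool_rot: [3.115, 0.012, 1.572]
contact_force: [-0.1, -0.3, -0.4]
opening: 0.0736
```

Run:
```python
from h import *
plan(.577,-.0045,.031,1.571,n=1)
s=eyes.read_camera("scene")
crop(s,340,170,440,270,6,"pics/q12.png")
```

```text
at [ 0.5806 -0.006   0.03  ] [3.115 0.012 1.572] t 17.48 open 0.0736
1 [[[0.0015, -0.0036, -0.001], np.float64(0.001)]]
```

View pics/q12.png

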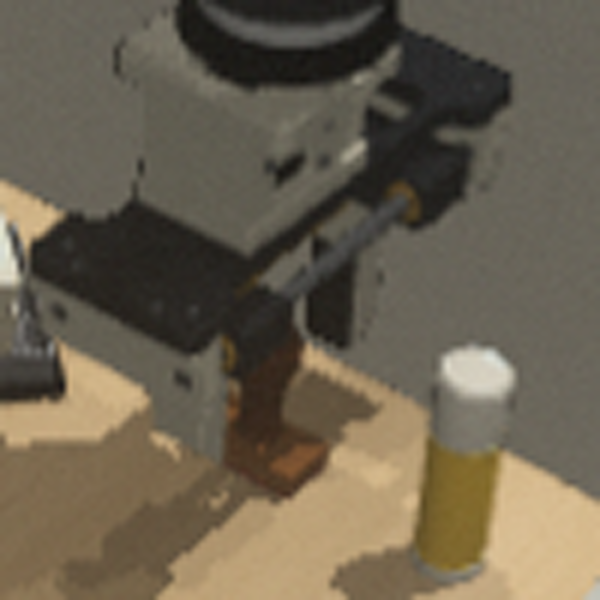

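Call:
carry_out --targets '[[[0.001, -0.0035, 0], 0], [[0, 0, 0], 0]]'

```text
time: 17.77
tool_pos: [0.5775, -0.005, 0.031]
tool_rot: [3.113, 0.012, 1.572]
contact_force: [0.5, 0.4, -0.0]
opening: 0.0732
```

Call:
carry_out --targets '[[[0, 0, 0], 0], [[0, 0, 0], 0], [[0, 0, 0], 0], [[0, 0, 0], 0], [[0, 0, 0], 0]]' --fingers 1 --grip_force 15

```text
time: 18.4
tool_pos: [0.578, -0.005, 0.0317]
tool_rot: [3.112, 0.013, 1.572]
contact_force: [-0.0, -0.1, -0.1]
opening: 0.0285
```

Call:
carry_out --targets '[[[0, 0, -0.015], 0], [[0, 0, -0.025], 0], [[0, 0, -0.03], 0], [[0, 0, -0.03], 0], [[0, 0, 0], 0]]'

```text
time: 19.02
tool_pos: [0.575, -0.0036, 0.1379]
tool_rot: [3.11, 0.013, 1.572]
contact_force: [-0.6, -0.5, -1.1]
opening: 0.0241
```

Run:
```python
from h import *
s=eyes.read_camera("scene")
crop(s,320,130,440,260,5,"pics/q13.png")
plan(.4528,.2105,.13,2.46,step=.035)
```

```text
at [ 0.5741 -0.0036  0.1364] [3.113 0.012 1.572] t 19.07 open 0.0242
8 [[[0.0268, -0.0151, 0.0008], np.float64(-0.111)], [[0.0283, -0.0121, 0.0008], np.float64(-0.111)], [[0.0295, -0.0089, 0.0008], np.float64(-0.111)], [[0.0303, -0.0055, 0.0008], np.float64(-0.111)], [[0.0307, -0.0022, 0.0008], np.float64(-0.111)], [[0.0307, 0.0012, 0.0008], np.float64(-0.111)], [[0.0304, 0.0046, 0.0008], np.float64(-0.111)], [[0.0297, 0.008, 0.0008], np.float64(-0.111)]]
```

View pics/q13.png

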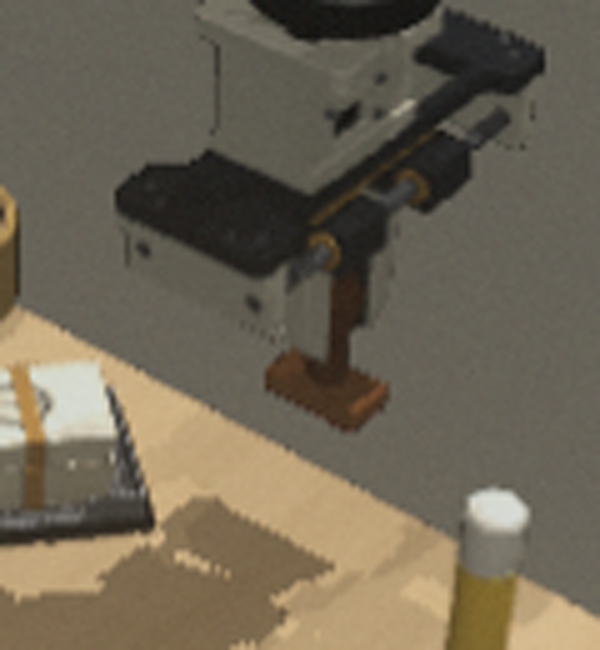

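Call:
carry_out --targets '[[[0.0268, -0.0151, 0], -0.111], [[0.0283, -0.0121, 0], -0.111], [[0.0295, -0.0089, 0], -0.111], [[0.0303, -0.0055, 0], -0.111], [[0.0307, -0.0022, 0], -0.111], [[0.0307, 0.0012, 0], -0.111], [[0.0304, 0.0046, 0], -0.111], [[0.0297, 0.008, 0], -0.111], [[0, 0, 0], 0]]'

```text
time: 20.2
tool_pos: [0.4396, 0.2137, 0.1203]
tool_rot: [-3.135, 0.016, 2.488]
contact_force: [-0.2, -0.7, 0.0]
opening: 0.0243
```

Run:
```python
from h import *
plan(.4528,.2105,.075,2.46,step=.018)
```

```text
at [0.4396 0.2137 0.1203] [-3.135  0.016  2.488] t 20.2 open 0.0243
3 [[[-0.0041, 0.0018, 0.0151], np.float64(0.009)], [[-0.0041, 0.0019, 0.0151], np.float64(0.009)], [[-0.0041, 0.0019, 0.0151], np.float64(0.009)]]
```

Call:
carry_out --targets '[[[-0.0041, 0.0018, 0.014], 0.009], [[-0.0041, 0.0019, 0.014], 0.009], [[-0.0041, 0.0019, 0.014], 0.009], [[0, 0, 0], 0]]'

```text
time: 20.7
tool_pos: [0.4543, 0.2071, 0.0733]
tool_rot: [-3.132, 0.015, 2.453]
contact_force: [0.6, -0.3, -1.1]
opening: 0.0242
```

```bash
cat > chk2.py <<'E'
from h import *
import sys
s=eyes.read_camera("scene")
o=monitor.observe();p=o["tool_pos"];a=o["tool_rot"][2]
print(o["tool_rot"])
z=p[2]-.031; C=(.4528,.2105);al=-.682
ov("scene",s,box(p[0],p[1],a-np.pi,.048,.027,z,z+.012)+box(*C,al,.06,.04,.02,.02)+box(*C,al,.336,.09,0,.008),200,150,360,260,5,sys.argv[1])
t=eyes.read_camera("top"); crop(t,190,160,330,300,5,sys.argv[1].replace("q","t"))
plan(.4528,.2105,.041,2.46,n=3)
E
python3 chk2.py pics/q14.png
```

```text
[-3.13321501  0.01557946  2.4536267 ]
at [0.4547 0.2076 0.0746] [-3.134  0.016  2.454] t 20.8 open 0.0241
3 [[[0.0011, 0.0004, 0.0112], np.float64(-0.002)], [[0.0011, 0.0004, 0.0112], np.float64(-0.002)], [[0.0011, 0.0004, 0.0112], np.float64(-0.002)]]
```

View pics/q14.png

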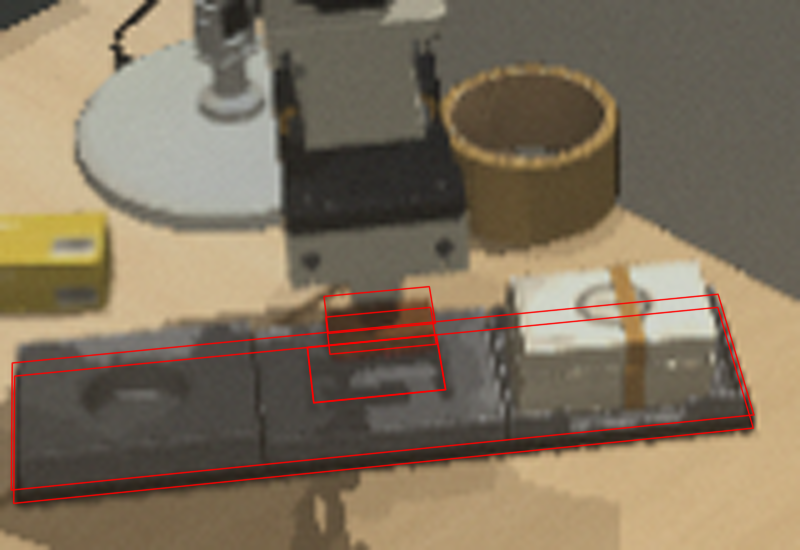

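Call:
carry_out --targets '[[[0.001, 0.0004, 0.0095], 0], [[0.001, 0.0004, 0.0095], 0], [[0.001, 0.0004, 0.0065], 0], [[0, 0, 0], 0]]'

```text
time: 21.3
tool_pos: [0.4534, 0.2104, 0.048]
tool_rot: [-3.135, 0.017, 2.454]
contact_force: [-0.3, -0.3, 0.1]
opening: 0.0239
```

```bash
python3 chk2.py pics/q15.png
```

```text
[-3.13584785  0.01721571  2.45427697]
at [0.4538 0.2105 0.0486] [-3.136  0.018  2.454] t 21.4 open 0.024
3 [[[0.0003, -0.0002, 0.0025], np.float64(-0.002)], [[0.0003, -0.0002, 0.0025], np.float64(-0.002)], [[0.0003, -0.0002, 0.0025], np.float64(-0.002)]]
```

View pics/q15.png

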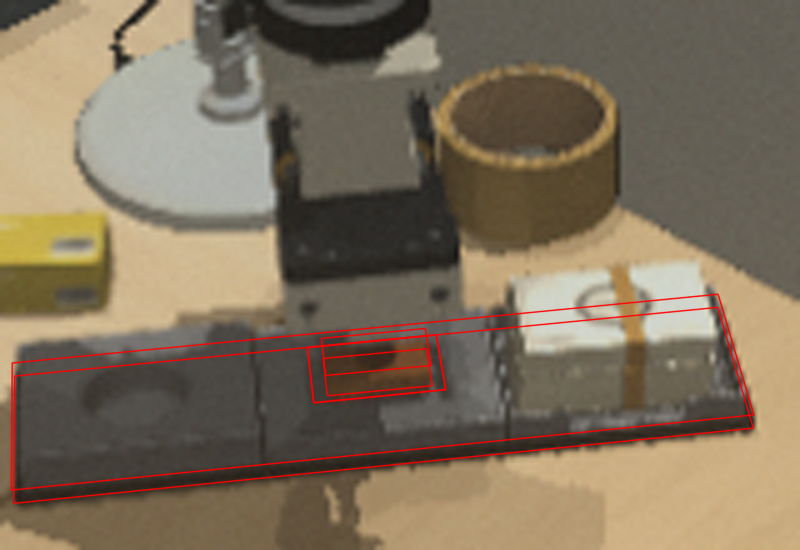

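Centred. Lower until contact (expected at about TCP z 0.038).

Call:
carry_out --targets '[[[0, 0, 0.004], 0], [[0, 0, 0.0035], 0]]'

```text
time: 21.65
tool_pos: [0.4544, 0.2105, 0.0413]
tool_rot: [-3.138, 0.018, 2.454]
contact_force: [0.0, 0.1, -0.3]
opening: 0.0243
```

Call:
carry_out --targets '[[[0, 0, 0.002], 0], [[0, 0, 0], 0]]'

```text
time: 21.9
tool_pos: [0.4549, 0.2105, 0.04]
tool_rot: [-3.138, 0.019, 2.454]
contact_force: [-0.5, 0.0, 1.0]
opening: 0.0238
```

Call:
carry_out --targets '[[[0.0005, 0, 0.002], 0]]'

```text
time: 22.02
tool_pos: [0.4554, 0.2109, 0.0395]
tool_rot: [-3.14, 0.021, 2.454]
contact_force: [-3.5, -2.4, 21.6]
opening: 0.0243
```

Call:
carry_out --targets '[[[0.0005, 0, 0.0015], 0]]'

```text
time: 22.15
tool_pos: [0.4558, 0.2112, 0.0395]
tool_rot: [3.141, 0.022, 2.455]
contact_force: [-4.5, -2.4, 15.7]
opening: 0.024
```

Call:
carry_out --targets '[[[0, 0, 0], 0], [[0, 0, 0], 0], [[0, 0, 0], 0]]' --fingers 0.35

```text
time: 22.52
tool_pos: [0.456, 0.2113, 0.0397]
tool_rot: [3.141, 0.023, 2.454]
contact_force: [0.8, 0.1, 0.1]
opening: 0.0495
```

Call:
carry_out --targets '[[[0, 0, -0.01], 0], [[0, 0, -0.025], 0], [[0, 0, -0.035], 0], [[0, 0, -0.035], 0], [[0, 0, -0.03], 0]]'

```text
time: 23.15
tool_pos: [0.452, 0.2128, 0.178]
tool_rot: [-3.138, 0.02, 2.454]
contact_force: [0.7, -0.1, -0.6]
opening: 0.0596
```

Run:
```python
from h import *
s=eyes.read_camera("scene")
ov("scene",s,[],200,150,360,260,5,"pics/q16.png")
ov("scene",s,circ(.311,-.2845,.0165,0)+circ(.311,-.2845,.0165,.05)+circ(.311,-.2845,.0085,.07),350,320,450,440,5,"pics/q17.png")
plan(.311,-.2845,.2,0,step=.05)
```

```text
at [0.4539 0.2135 0.1819] [3.14  0.023 2.455] t 23.2 open 0.0597
15 [[[-0.0137, -0.0317, -0.0012], np.float64(0.164)], [[-0.0187, -0.0291, -0.0012], np.float64(0.164)], [[-0.0232, -0.0256, -0.0012], np.float64(0.164)], [[-0.027, -0.0215, -0.0012], np.float64(0.164)], [[-0.0302, -0.0168, -0.0012], np.float64(0.164)], [[-0.0325, -0.0117, -0.0012], np.float64(0.164)], [[-0.034, -0.0062, -0.0012], np.float64(0.164)], [[-0.0345, -0.0006, -0.0012], np.float64(0.164)], [[-0.0342, 0.005, -0.0012], np.float64(0.164)], [[-0.0329, 0.0105, -0.0012], np.float64(0.164)], [[-0.0307, 0.0157, -0.0012], np.float64(0.164)], [[-0.0278, 0.0205, -0.0012], np.float64(0.164)], [[-0.0241, 0.0248, -0.0012], np.float64(0.164)], [[-0.0197, 0.0284, -0.0012], np.float64(0.164)], [[-0.0148, 0.0312, -0.0012], np.float64(0.164)]]
```

View pics/q16.png

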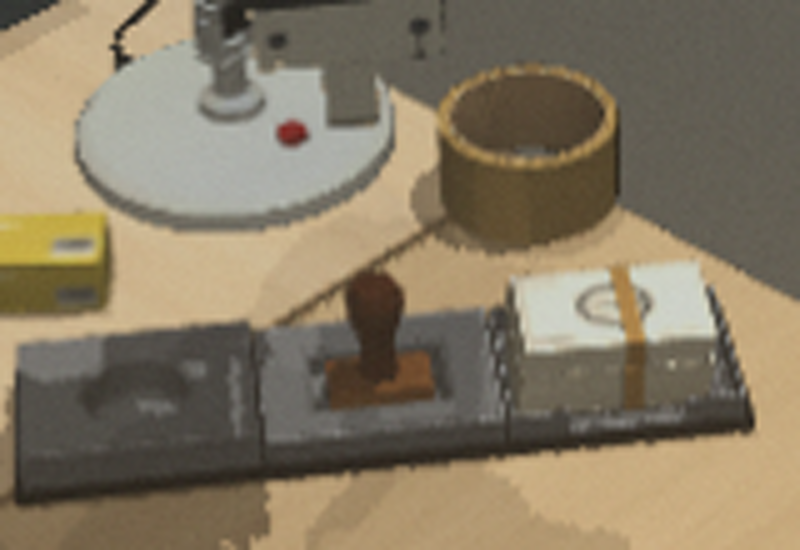

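View pics/q17.png

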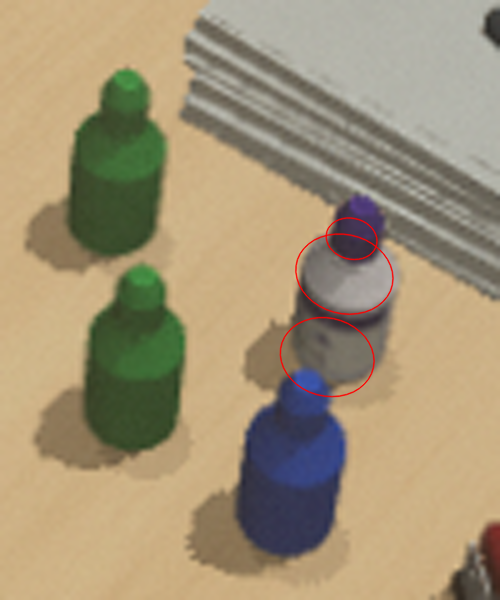

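Run:
```python
from h import *
s=eyes.read_camera("scene")
print(w("scene",418.3,389.3,0),w("scene",350+360/5,320+224/5,.071),w("scene",350+350/5,320+268/5,.05))
P=(.317,-.284)
ov("scene",s,circ(*P,.0165,0)+circ(*P,.0165,.05)+circ(*P,.0085,.065)+circ(*P,.0085,.078),350,320,450,440,5,"pics/q18.png")
t=eyes.read_camera("top")
ov("top",t,circ(*P,.0165,0)+circ(*P,.0165,.05)+circ(*P,.0085,.065),400,260,500,340,6,"pics/q19.png")
```

```text
[ 0.31754935 -0.28709931  0.        ] [ 0.31684457 -0.28469464  0.071     ] [ 0.31388825 -0.28582385  0.05      ]
```

View pics/q18.png

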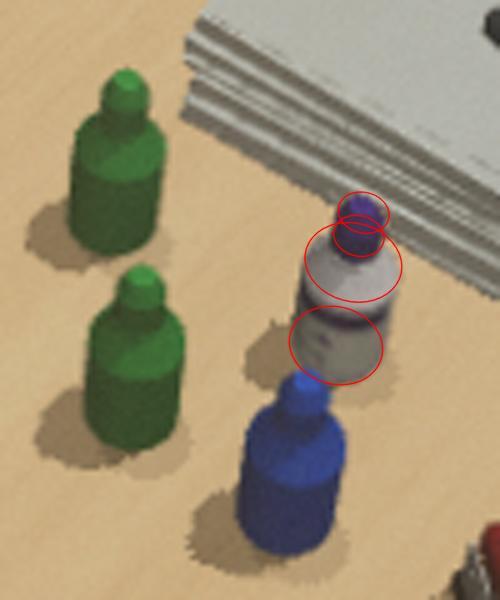

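View pics/q19.png

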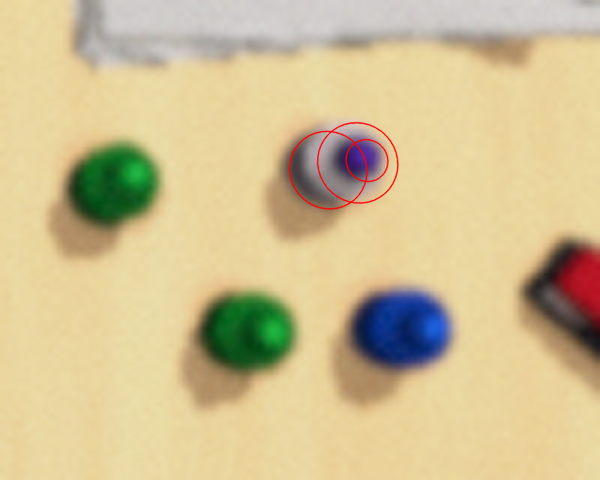

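Call:
carry_out --targets '[[[-0.0137, -0.0317, -0.002], 0.164], [[-0.0187, -0.0291, -0.002], 0.164], [[-0.0232, -0.0256, -0.002], 0.164], [[-0.027, -0.0215, -0.002], 0.164], [[-0.03, -0.0168, -0.002], 0.164], [[-0.0325, -0.0117, -0.002], 0.164], [[-0.034, -0.0062, -0.002], 0.164], [[-0.0345, -0.0006, -0.002], 0.164], [[-0.034, 0.005, -0.002], 0.164]]' --fingers 0.3

```text
time: 24.42
tool_pos: [0.3521, -0.0899, 0.1912]
tool_rot: [3.135, 0.011, 0.935]
contact_force: [1.0, 0.1, 0.1]
opening: 0.0641
```

Run:
```python
from h import *
print(monitor.observe()["qpos"]);plan(.3165,-.285,.18,0,step=.045)
```

```text
[-0.45083757  0.08050709  1.97554729 -0.0138408   1.0816222   0.19122733]
at [ 0.3521 -0.0899  0.1912] [3.135 0.011 0.935] t 24.43 open 0.0641
6 [[[-0.0297, 0.0145, 0.0019], np.float64(0.156)], [[-0.0271, 0.019, 0.0019], np.float64(0.156)], [[-0.0238, 0.0229, 0.0019], np.float64(0.156)], [[-0.02, 0.0264, 0.0019], np.float64(0.156)], [[-0.0156, 0.0291, 0.0019], np.float64(0.156)], [[-0.0109, 0.0312, 0.0019], np.float64(0.156)]]
```

Call:
carry_out --targets '[[[-0.0297, 0.0145, 0.001], 0.156], [[-0.027, 0.019, 0.001], 0.156], [[-0.0238, 0.0229, 0.001], 0.156], [[-0.02, 0.0264, 0.001], 0.156], [[-0.0156, 0.029, 0.001], 0.156], [[-0.0109, 0.031, 0.001], 0.156], [[0, 0, 0], 0]]'

```text
time: 25.3
tool_pos: [0.3072, -0.2889, 0.1805]
tool_rot: [3.139, 0.012, -0.038]
contact_force: [-1.5, 0.5, 0.2]
opening: 0.0641
```

Run:
```python
from h import *
plan(.3165,-.285,.12,0,step=.02)
```

```text
at [ 0.3072 -0.2889  0.1805] [ 3.139  0.012 -0.038] t 25.3 open 0.0641
4 [[[0.0023, -0.0011, 0.0151], np.float64(-0.009)], [[0.0023, -0.0011, 0.0151], np.float64(-0.009)], [[0.0023, -0.001, 0.0151], np.float64(-0.009)], [[0.0023, -0.001, 0.0151], np.float64(-0.009)]]
```

Call:
carry_out --targets '[[[0.002, -0.001, 0.015], -0.009], [[0.002, -0.001, 0.015], -0.009], [[0.002, -0.001, 0.015], -0.009], [[0.002, -0.001, 0.013], -0.009], [[0, 0, 0], 0], [[0, 0, 0], 0]]'

```text
time: 26.05
tool_pos: [0.313, -0.2786, 0.1175]
tool_rot: [-3.135, 0.017, 0.01]
contact_force: [0.7, -1.1, 0.4]
opening: 0.0644
```

Run:
```python
from h import *
s=eyes.read_camera("scene")
crop(s,340,280,460,430,4.5,"pics/q20.png")
plan(.3165,-.285,.026,0,step=.01)
```

```text
at [ 0.3129 -0.2787  0.1175] [-3.135  0.017  0.01 ] t 26.1 open 0.0638
10 [[[0.0004, 0.0006, 0.0091], np.float64(0.001)], [[0.0004, 0.0006, 0.0091], np.float64(0.001)], [[0.0004, 0.0006, 0.0091], np.float64(0.001)], [[0.0004, 0.0006, 0.0091], np.float64(0.001)], [[0.0004, 0.0006, 0.0091], np.float64(0.001)], [[0.0004, 0.0006, 0.0091], np.float64(0.001)], [[0.0004, 0.0006, 0.0091], np.float64(0.001)], [[0.0004, 0.0006, 0.0091], np.float64(0.001)], [[0.0004, 0.0006, 0.0091], np.float64(0.001)], [[0.0004, 0.0006, 0.0091], np.float64(0.001)]]
```

View pics/q20.png

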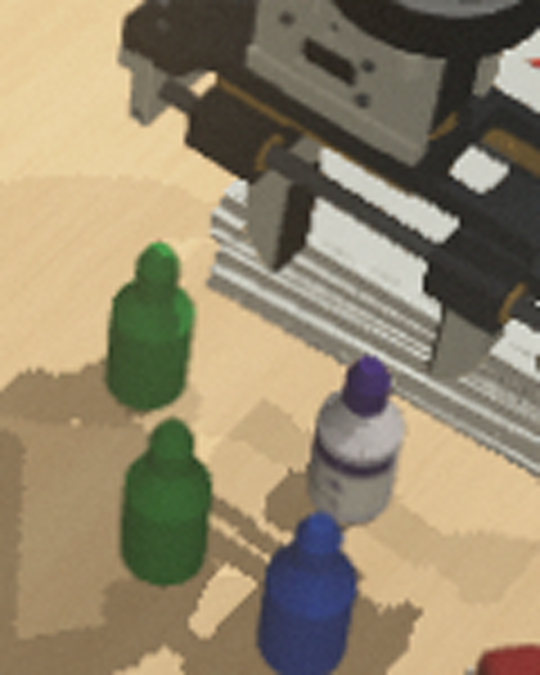

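Call:
carry_out --targets '[[[0.002, 0.003, 0.01], 0], [[0.0015, 0.003, 0.01], 0], [[0, 0, 0.008], 0], [[0, 0, 0], 0]]'

```text
time: 26.6
tool_pos: [0.3163, -0.2851, 0.0878]
tool_rot: [-3.136, 0.017, 0.01]
contact_force: [0.0, -0.9, 0.3]
opening: 0.0643
```

Run:
```python
from h import *
plan(.3165,-.285,.026,0,step=.012)
```

```text
at [ 0.3163 -0.2851  0.0878] [-3.136  0.017  0.01 ] t 26.6 open 0.0643
6 [[[0.0, -0.0, 0.0103], np.float64(0.002)], [[0.0, -0.0, 0.0103], np.float64(0.002)], [[0.0, -0.0, 0.0103], np.float64(0.002)], [[0.0, -0.0, 0.0103], np.float64(0.002)], [[0.0, -0.0, 0.0103], np.float64(0.002)], [[0.0, -0.0, 0.0103], np.float64(0.002)]]
```

Call:
carry_out --targets '[[[0, 0, 0.0103], 0], [[0, 0, 0.0103], 0], [[0, 0, 0.0103], 0], [[0, 0, 0.0103], 0], [[0, 0, 0.01], 0], [[0, 0, 0.008], 0], [[0, 0, 0], 0]]'

```text
time: 27.48
tool_pos: [0.3151, -0.2846, 0.0241]
tool_rot: [-3.135, 0.017, 0.009]
contact_force: [0.8, 0.7, 0.3]
opening: 0.0642
```

Run:
```python
from h import *
s=eyes.read_camera("scene")
crop(s,350,290,460,430,5,"pics/q21.png")
plan(.3165,-.285,.026,0,n=1)
```

```text
at [ 0.3152 -0.2848  0.0244] [-3.136  0.017  0.009] t 27.52 open 0.0645
1 [[[0.0013, 0.0002, -0.0016], np.float64(0.009)]]
```

View pics/q21.png

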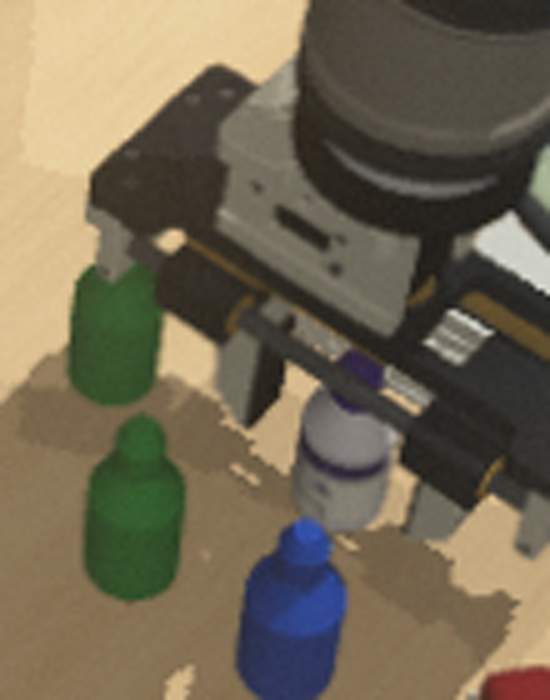

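Call:
carry_out --targets '[[[0.001, 0, -0.002], 0], [[0, 0, 0], 0], [[0, 0, 0], 0], [[0, 0, 0], 0], [[0, 0, 0], 0], [[0, 0, 0], 0]]' --fingers 1 --grip_force 12

```text
time: 28.28
tool_pos: [0.3168, -0.2854, 0.0275]
tool_rot: [-3.138, 0.015, 0.01]
contact_force: [-0.9, 0.4, -0.4]
opening: 0.0324
```

Call:
carry_out --targets '[[[0, 0, -0.01], 0], [[0, 0, -0.02], 0], [[0, 0, -0.03], 0], [[0, 0, -0.03], 0], [[0, 0, -0.025], 0], [[0, 0, 0], 0]]'

```text
time: 29.02
tool_pos: [0.3185, -0.2857, 0.1486]
tool_rot: [-3.138, 0.015, 0.01]
contact_force: [-0.2, -0.4, -1.7]
opening: 0.032
```

Run:
```python
from h import *
s=eyes.read_camera("scene")
crop(s,340,240,480,420,4,"pics/q22.png")
plan(.3676,.2799,.15,.889,step=.045)
```

```text
at [ 0.3181 -0.2851  0.1476] [-3.136  0.016  0.009] t 29.07 open 0.0325
13 [[[0.0042, -0.0434, -0.0002], np.float64(-0.068)], [[0.0071, -0.043, -0.0002], np.float64(-0.068)], [[0.01, -0.0425, -0.0002], np.float64(-0.068)], [[0.0129, -0.0417, -0.0002], np.float64(-0.068)], [[0.0157, -0.0407, -0.0002], np.float64(-0.068)], [[0.0184, -0.0396, -0.0002], np.float64(-0.068)], [[0.021, -0.0382, -0.0002], np.float64(-0.068)], [[0.0236, -0.0367, -0.0002], np.float64(-0.068)], [[0.026, -0.035, -0.0002], np.float64(-0.068)], [[0.0283, -0.0332, -0.0002], np.float64(-0.068)], [[0.0305, -0.0312, -0.0002], np.float64(-0.068)], [[0.0325, -0.0291, -0.0002], np.float64(-0.068)], [[0.0344, -0.0268, -0.0002], np.float64(-0.068)]]
```

View pics/q22.png

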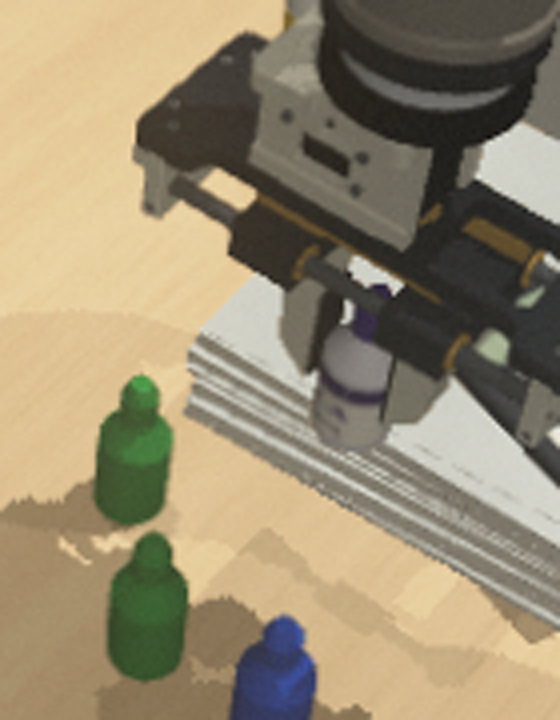

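Call:
carry_out --targets '[[[0.002, -0.02, -0.001], -0.04], [[0.0055, -0.0434, -0.001], -0.068], [[0.008, -0.043, -0.001], -0.068], [[0.01, -0.0425, -0.001], -0.068], [[0.013, -0.0417, -0.001], -0.068], [[0.0157, -0.0407, -0.001], -0.068], [[0.0184, -0.0396, -0.001], -0.068], [[0.021, -0.038, -0.001], -0.068]]'

```text
time: 30.08
tool_pos: [0.325, 0.0565, 0.1517]
tool_rot: [-3.113, 0.019, 0.548]
contact_force: [0.7, -0.7, -0.9]
opening: 0.0321
```

Run:
```python
from h import *
plan(.3676,.2799,.14,.889,step=.045)
```

```text
at [0.325  0.0565 0.1517] [-3.113  0.019  0.548] t 30.07 open 0.0321
6 [[[0.0255, -0.0281, 0.0019], np.float64(-0.057)], [[0.027, -0.0266, 0.0019], np.float64(-0.057)], [[0.0285, -0.025, 0.0019], np.float64(-0.057)], [[0.0299, -0.0234, 0.0019], np.float64(-0.057)], [[0.0311, -0.0216, 0.0019], np.float64(-0.057)], [[0.0323, -0.0198, 0.0019], np.float64(-0.057)]]
```

Call:
carry_out --targets '[[[0.0255, -0.028, 0.001], -0.057], [[0.027, -0.0266, 0.001], -0.057], [[0.0285, -0.025, 0.001], -0.057], [[0.0295, -0.023, 0.001], -0.057], [[0.028, -0.019, 0.001], -0.057], [[0.018, -0.012, 0.001], -0.04], [[0, 0, 0], 0]]'

```text
time: 30.95
tool_pos: [0.3483, 0.2711, 0.1402]
tool_rot: [-3.097, 0.022, 0.903]
contact_force: [-0.2, 0.2, 0.1]
opening: 0.0319
```

Run:
```python
from h import *
plan(.3676,.2799,.085,.889,step=.016)
```

```text
at [0.3483 0.2711 0.1402] [-3.097  0.022  0.903] t 30.95 open 0.0319
4 [[[0.0047, 0.0024, 0.0138], np.float64(0.003)], [[0.0047, 0.0024, 0.0138], np.float64(0.003)], [[0.0047, 0.0024, 0.0138], np.float64(0.003)], [[0.0047, 0.0024, 0.0138], np.float64(0.003)]]
```

Call:
carry_out --targets '[[[0.0047, 0.0024, 0.0138], 0], [[0.0047, 0.0024, 0.0138], 0.005], [[0.0047, 0.0024, 0.0138], 0.005], [[0.0047, 0.0024, 0.0138], 0], [[0, 0, 0], 0]]'

```text
time: 31.58
tool_pos: [0.3636, 0.2782, 0.0784]
tool_rot: [-3.096, 0.028, 0.89]
contact_force: [-0.4, -0.5, -1.0]
opening: 0.0319
```

```bash
cat > chk3.py <<'E'
from h import *
import sys
s=eyes.read_camera("scene")
o=monitor.observe();p=o["tool_pos"];print(o["tool_rot"])
D=Ro.from_euler("xyz",o["tool_rot"]).as_matrix()[:,2]; print("tool z",D)
b=p+D*.026
ov("scene",s,circ(b[0],b[1],.0165,b[2])+circ(.3674,.2799,.023,.026),170,160,300,270,6,sys.argv[1])
plan(.3674,.2799,.045,.889,step=.01)
E
python3 chk3.py pics/q23.png
```

```text
[-3.0961181   0.02732961  0.89010689]
tool z [-0.05250727  0.00739429 -0.99859317]
at [0.3637 0.2783 0.0789] [-3.096  0.027  0.89 ] t 31.62 open 0.0318
4 [[[0.0009, 0.0005, 0.0085], np.float64(0.0)], [[0.0009, 0.0005, 0.0085], np.float64(0.0)], [[0.0009, 0.0005, 0.0085], np.float64(0.0)], [[0.0009, 0.0005, 0.0085], np.float64(0.0)]]
```

View pics/q23.png

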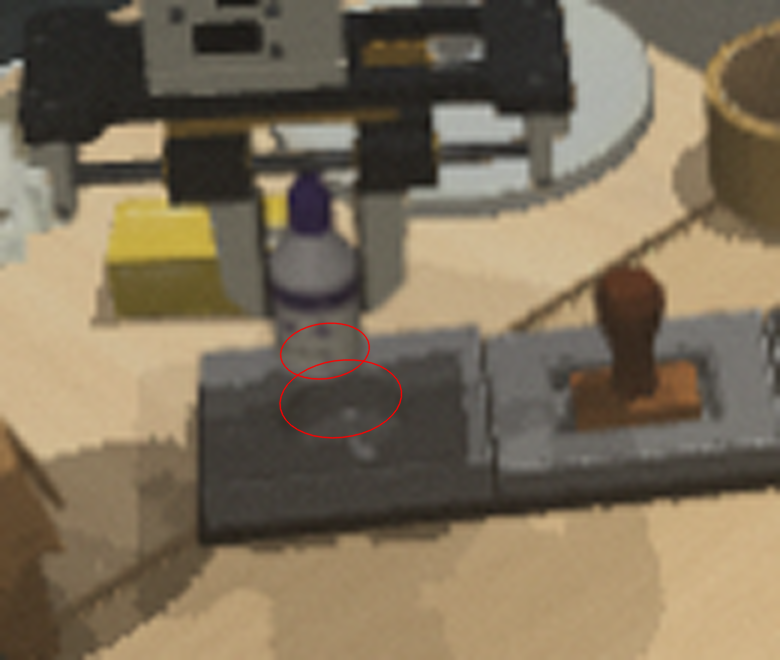

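Call:
carry_out --targets '[[[0.0018, 0.0016, 0.008], 0], [[0.0018, 0.0016, 0.008], 0], [[0.0014, 0.0013, 0.006], 0], [[0, 0, 0], 0]]'

```text
time: 32.12
tool_pos: [0.3701, 0.2798, 0.0558]
tool_rot: [-3.097, 0.026, 0.89]
contact_force: [-0.1, 0.5, -0.8]
opening: 0.0325
```

```bash
python3 chk3.py pics/q24.png
```

```text
[-3.09704226  0.02523179  0.89004832]
tool z [-0.05047156  0.00844347 -0.99868981]
at [0.3702 0.2799 0.0561] [-3.097  0.025  0.89 ] t 32.17 open 0.0321
2 [[[-0.0009, -0.0011, 0.0055], np.float64(0.001)], [[-0.0009, -0.0011, 0.0055], np.float64(0.001)]]
```

View pics/q24.png

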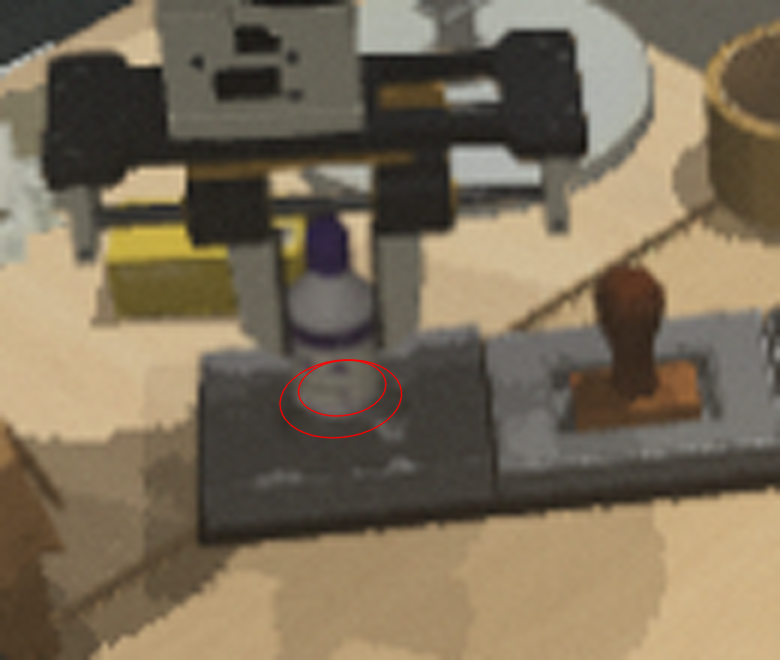

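Call:
carry_out --targets '[[[-0.0003, -0.0003, 0.007], 0], [[0, 0, 0.007], 0], [[0, 0, 0.003], 0]]'

```text
time: 32.55
tool_pos: [0.369, 0.2802, 0.0385]
tool_rot: [-3.097, 0.024, 0.89]
contact_force: [-1.1, -0.1, -1.1]
opening: 0.0324
```

Call:
carry_out --targets '[[[0, 0, 0.0025], 0], [[0, 0, 0.0015], 0]]'

```text
time: 32.8
tool_pos: [0.3687, 0.2802, 0.0341]
tool_rot: [-3.097, 0.025, 0.89]
contact_force: [-2.1, 0.3, 10.2]
opening: 0.0321
```

```bash
python3 chk3.py pics/q25.png
```

```text
[-3.09720262  0.02444581  0.89011504]
tool z [-0.04985375  0.00894916 -0.99871643]
at [0.3687 0.2803 0.0342] [-3.097  0.024  0.89 ] t 32.85 open 0.032
2 [[[-0.0006, -0.0004, -0.0054], np.float64(0.001)], [[-0.0006, -0.0004, -0.0054], np.float64(0.001)]]
```

View pics/q25.png

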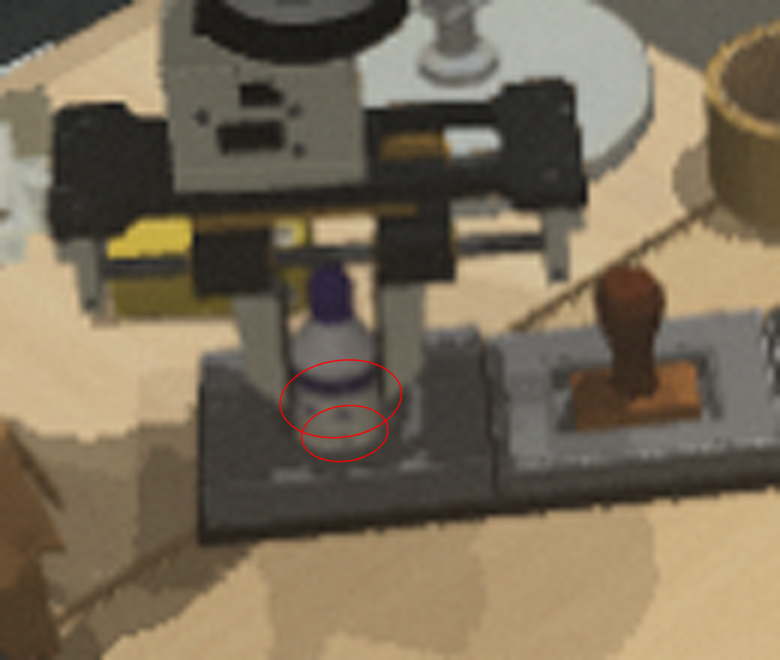

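Run:
```python
from h import *
s=eyes.read_camera("scene")
crop(s,190,190,260,260,10,"pics/q26.png")
```

```text
(no output)
```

View pics/q26.png

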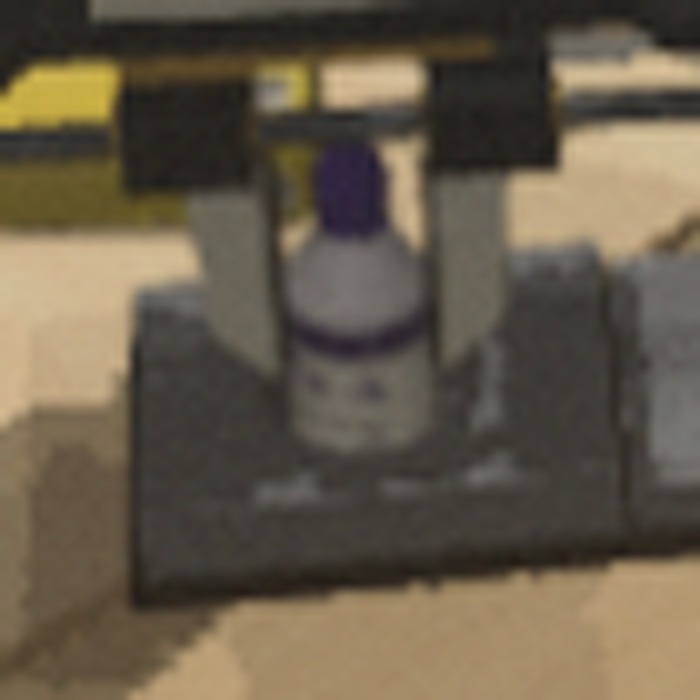

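Contact came at the expected depth and the lower body is hidden by the well's front rim, so the bottle is in the well. Release.

Call:
carry_out --targets '[[[0, 0, 0], 0], [[0, 0, 0], 0], [[0, 0, 0], 0], [[0, 0, 0], 0]]' --fingers 0.4

```text
time: 33.4
tool_pos: [0.369, 0.2804, 0.0345]
tool_rot: [-3.098, 0.024, 0.89]
contact_force: [0.2, 0.3, -0.5]
opening: 0.0551
```

Call:
carry_out --targets '[[[0.0005, 0.0005, -0.01], 0], [[0.0005, 0.0005, -0.015], 0], [[0, 0, -0.025], 0], [[0, 0, -0.035], 0], [[0, 0, -0.04], 0], [[0, 0, -0.04], 0]]'

```text
time: 34.15
tool_pos: [0.3776, 0.2781, 0.2048]
tool_rot: [-3.096, 0.028, 0.89]
contact_force: [0.7, 0.6, 0.1]
opening: 0.0551
```

Run:
```python
from h import *
s=eyes.read_camera("scene");t=eyes.read_camera("top")
crop(s,170,140,370,270,4,"pics/q27.png"); cv2.imwrite("pics/top9.png",t[:,:,::-1])
print(monitor.observe()["opening"],monitor.observe()["tool_pos"])
```

```text
0.055147344535495205 [0.37998494 0.27931518 0.20764545]
```

View pics/q27.png

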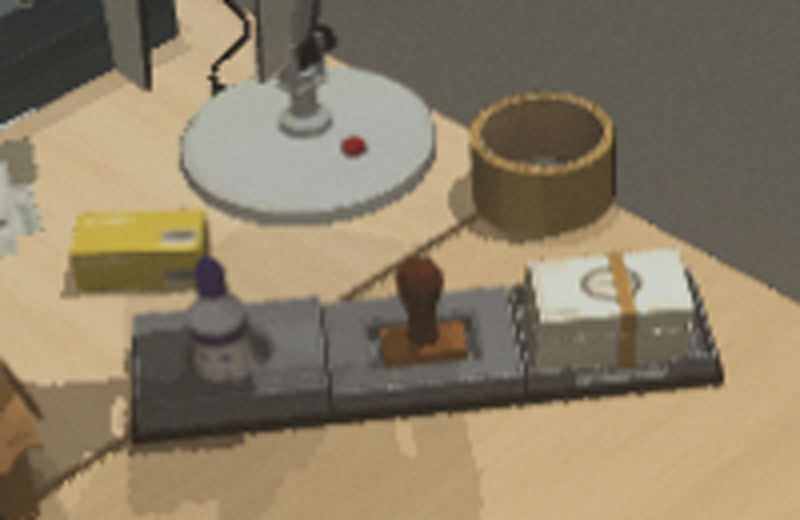

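Run:
```python
from h import *
s=eyes.read_camera("scene")
crop(s,190,190,260,260,10,"pics/q28.png")
P=(.3674,.2799); z=.0065
ov("scene",s,circ(*P,.0165,z)+circ(*P,.0165,z+.05)+circ(*P,.0085,z+.065)+[[(*P,z),(*P,z+.082)]]+circ(*P,.023,.026),190,190,260,260,10,"pics/q29.png")
```

```text
(no output)
```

View pics/q28.png

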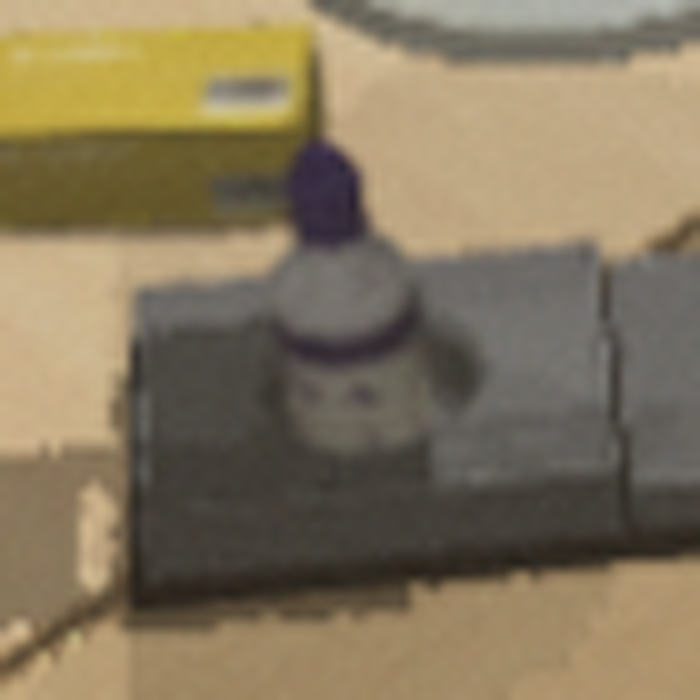

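View pics/q29.png

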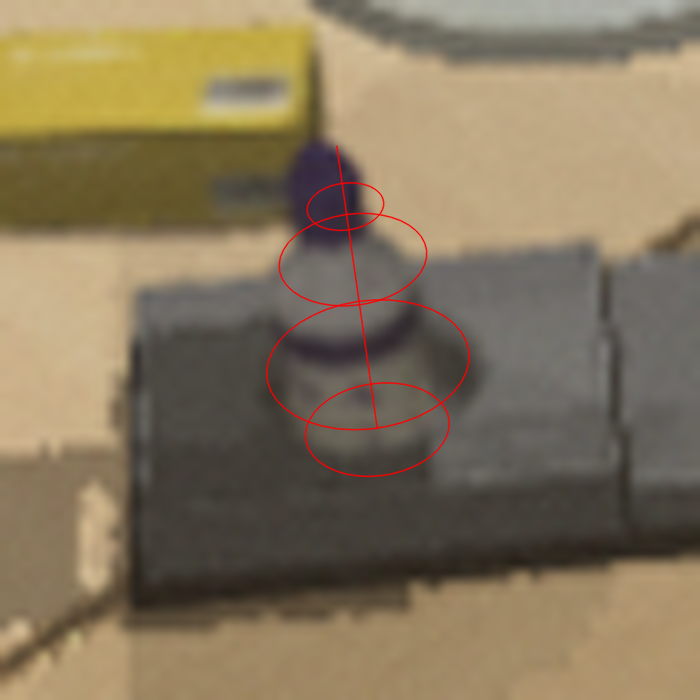

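Run:
```python
from h import *
s=eyes.read_camera("scene"); cv2.imwrite("pics/scene9.png",s[:,:,::-1])
s0=cv2.imread("pics/scene0.png")[:,:,::-1]
for (x0,y0,x1,y1) in [(180,190,230,212),(405,225,430,268)]:
    print(np.abs(s[y0:y1,x0:x1].astype(int)-s0[y0:y1,x0:x1]).mean(), [cv2.phaseCorrelate(*[cv2.cvtColor(np.ascontiguousarray(i[y0:y1,x0:x1]),cv2.COLOR_RGB2GRAY).astype(float) for i in (s0,s)])])
```

```text
7.011818181818182 [((-0.16313947270317186, 0.3233325410139951), 0.5686380261519636)]
4.082170542635659 [((0.5262527998196536, 0.4844251694349424), 1.0020061229327897)]
```

View pics/scene9.png

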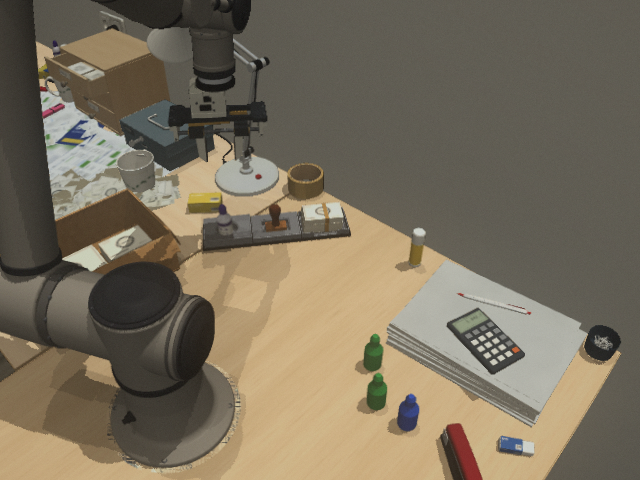

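Everything is in place, and the glue stick, carton and look-alike bottles have not moved. Handing in.

```bash
python3 -c "
from cell import order
print(order.hand_in())"
```

```text
the job is handed in; nothing more can be done
None
```

The caddy is stocked and I handed the job in at about 34 s on the robot's clock; the hand-in gave no verdict.

- **Packs:** the thick pack lies flat in the card bin. It touched the floor at the expected height, with 16 N. The thin pack lies on top of it, placed within about 2 mm of the same position and at the same angle.
- **Stamp:** it stands rubber down near the middle of the rectangular recess. Contact came about 1.5 mm higher than expected, probably because the knob shifted a little in the fingers. The picture shows it seated.
- **Ink bottle:** it stands upright on the floor of the round well, about 3 mm off centre against the 12 mm allowed. While it was carried, the tool leaned by at most about 0.05 rad.
- **Left alone:** the glue stick, the staple carton and the blue and green bottles did not move. For the glue stick and carton, the before and after pictures match to about half a pixel; the look-alike bottles I checked only by eye.

**Checks that disagreed:**
- The two cameras differed by up to about 9 mm on the right-hand side of the desk. I went by the scene camera, which matched the measured tool position.
- The predicted front edge of the round well was about 2 pixels off the picture. The contact height and the height of the bottle's cap both fit a bottle standing on the floor of the well.

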